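# Lay out the stripped engine parts on their outline mats

## Robot

A 6-joint arm with a two-finger parallel gripper is mounted at the origin on the work surface. World frame = base frame: x ahead of the robot, y to its left, z up, the work surface at z = 0. Lengths are in mm, angles in rad, forces in N, time in s.
With the tool pointing down it reaches from about 275 to 750 mm from the base axis. Payload 10.2 kg.
Tool frame: the origin (TCP) lies between the finger pads; the fingertips stand 11 mm ahead of it and the grasp point (between the pads) lies 8 mm behind it (ctrl.nose_length is the distance from the TCP to the fingertips, in mm); x points along the fingers, y is the direction in which the jaws open and shut, and the axes are right-handed (so a half turn about x gives the same grasp; the last joint's range is limited). The gripper opens to 85 mm and grips with 20 to 120 N. Pads are 22 mm wide; open, the fingers measure 114 mm over their backs; the gripper's body (76 mm by 85 mm) begins 54 mm behind the grasp point. The pads swing forward as they close: fully open they stand 13 mm farther back than shut.
Start: joints at [-1.412, 0.313, 1.498, -0, 1.331, -0.223], TCP at [195.598, -487.209, 242.294] pointing down, gripper open.
Joint ranges: [-2.94, 2.94], [-0.97, 2.17], [0.19, 2.56], [-1.23, 4.37], [0.02, 3.11], [-2.88, 2.88]. Speed limits (rad/s): [2.39, 2.39, 3.01, 3.14, 3.14, 3.14].

## Interface

Orientations are given as a unit quaternion [w, x, y, z].
In Python, from rig import ctrl, capture, ticket gives the robot as it stands.
- The arm moves only by the tool step_arm, never from a script. Its argument "commands" is a list of rows, each a list of 2 entries, a list of its own where there are three numbers: the shift along the world's x, y, z normalised to -1 to 1, where 1 is 0.04 m, then the turn about the world's z normalised to -1 to 1, where 1 is 180 degrees. A call has 1 to 5 rows; each row shifts and turns the commanded pose from where the row before left it; what a row does not reach is not made up. A row lasts 1/10 s, in which the tool goes at most 50 mm and 8.59 degrees, less where a joint would pass 70% of its speed; a pose out of reach is approached as far as the arm can. A call with a number of a shift or a turn outside -1 to 1 is refused whole. A call with a gripper value outside its range is refused whole. "gripper" is the closure, from -1 (fully open) to 1 (shut), so that 0 is half open, set as the call begins (left out, the last holds). The fingers move at their own pace and stop on an object; "force" is the grip in N (left out, the last holds). Time passes only in rows, so rows that do not move let the fingers close. It gives the time, the measured TCP pose, the force and the opening at its end, in the units of the state.
- ctrl.sense(): the state, without advancing time (a new reading comes with each control period).
- capture(name): name is "scene" or "top" or "wrist"; returns a dict with "image" (400x640x3 uint8, blue, green, red), "fov_y" (degrees; the focal length in pixels is half the picture's height over the tangent of half this angle, whatever the lens; pixels are square), "cx", "cy" (the principal point, pixels), "k1" (the pictures are not rectified: a ray, as slopes to the right and down, at radius r is drawn at 1 + k1 r^2 times it, then the intrinsics apply), "origin" and "orientation" of the camera in the world. Camera axes: x right, y down, z forward; pixel columns grow to the right and rows downward; lengths in mm; the calibration is good to about 2 mm. A picture is of the moment at which its call begins. There is no depth.
- ticket.finish_job(): hands the job in, once; it reports no verdict.
The state is a dict: "time_s": time; "joints": joint angles; "dq": joint speeds; "tau": joint torques, N m; "eef_pos": TCP position; "ee_rot": TCP orientation; "force": force on the tool from outside, world axes, zero at the start; "wrist_torque": the same for the moment, N m; "grip_width": opening from 0.0 (shut) to 1.0 (fully open).
Only numpy, scipy, OpenCV 4.12 (cv2) and the standard library are available. Lean on these libraries where they do the work, as an engineer would, in place of code of your own. Each camera call takes 0.05 s, during which the arm holds its last target.

## Task

Lay out the four stripped engine parts for inspection: set the connecting rod, the flanged pipe neck, the gear and the valve spring each on the rubber mat that shows its outline, centred in the outline and flat or upright as they stand now. The rod's large eye goes on the large eye of its outline, and the neck's flange lines up with its diamond.

Things in the scene. Friction and masses are not known exactly. Their poses are not given: they have to be found in the camera images.
- rod_mid (a point): Connecting rod, steel, loose, lying flat, any heading, 0.35 kg: 128 mm long, 22 thick; large eye (44 mm outside diameter) and small eye (28), joined by a beam 18 mm wide, 14 thick (4 to 18 mm above the rod's underside). Point: midway along the length, half-way up (11 mm); the bare beam spans x = -20 to +36 mm of it. x runs along the rod from large to small eye; z up.
- rod_big (a point): The centre of the connecting rod's large eye, half-way up, 42 mm from rod_mid along -x of the rod (the small eye's centre is at x = +50 mm). Same axes as rod_mid.
- neck_mid (a point): Flanged pipe neck, aluminium, loose, standing on its flange, any heading, 0.25 kg: diamond-shaped two-bolt flange 80 mm long (x axis), 46 across (y), 12 thick, with an upright round tube of 38 mm outside diameter on its middle; total height 50 mm. Point: on the tube's axis, half-way up (25 mm above its underside). Same after a half turn.
- gear_mid (a point): Spur gear, steel, loose, lying flat with its hub up, 0.4 kg: toothed wheel 57 mm in diameter, 18 mm thick, with a round hub 28 mm in diameter rising from its middle to 50 mm total height. Point: on the axis, half-way up (25 mm above its underside).
- spring_mid (a point): Valve spring, steel coil, loose, standing on end, stiff (treat as rigid): 36 mm in diameter, 50 mm tall. About 0.15 kg. This point: on its axis, half-way up (25 mm above its underside).
- rod_mat: Fixed black rubber mat, 151 x 70 mm, 4 mm thick, lying on the bench, with a white line outline drawn 7 mm outside the true contour of the connecting rod (a large and a small eye joined by a narrower waist, with the two bores). Origin: centre of the outline, on the mat's underside (bench height); z up. x axis along the outline, from its large eye to its small eye.
- rod_mat_big (a point): Centre of the large eye of the outline on the connecting rod's mat, on the mat's top face (4 mm above the bench), 42 mm from the mat's origin along the mat's -x.
- neck_mat: Fixed black rubber mat, 104 x 70 mm, 4 mm thick, lying on the bench, with a white line outline drawn 7 mm outside the true contour of the pipe neck's flange (a rounded diamond with one large and two small circles in it). Origin: centre of the outline, on the mat's underside (bench height); z up. x axis along the diamond's length; the same after a half turn.
- gear_mat: Fixed black rubber mat, 86 x 86 mm, 4 mm thick, lying on the bench, with a white line outline drawn 7 mm outside the true contour of the gear (a toothed circle, about 74 mm over the drawn teeth, with a small circle in its middle). Origin: centre of the outline, on the mat's underside (bench height); z up. The turn of the gear does not matter.
- spring_mat: Fixed black rubber mat, 66 x 66 mm, 4 mm thick, lying on the bench, with a white line outline drawn 7 mm outside the true contour of the spring (a plain circle of 50 mm diameter with a smaller one inside). Origin: centre of the outline, on the mat's underside (bench height); z up. The turn of the spring does not matter.
Mind the look-alikes: they are no part of the job. What is shaped like the part that bears spring_mid but pink or red is not meant.

How it is judged:
By the outcome, as a careful person would: the job done as asked, in the order asked, and still so for the second after the job is handed in, with the robot touching nothing.
It also fails if it takes over 122 s, if anything falls off the work surface, if the arm or the gripper's body presses on something with over 40 N, if the wrist force passes 120 N, or if a joint passes its speed limit or range.

## Working session

There is one attempt and no reset: what is moved stays moved. The work goes in short steps, Python scripts to look and compute and a tool call to move; the robot and the scene stay as the last step left them, time stands still between calls to the robot, and variables do not carry over. Pictures are saved under pics/ and viewed, and the job is handed in when it is done.

Besides the shell and the picture viewer there is one more tool, called after "Request:" as name(argument=value, ...), one argument or row to a line, values as JSON. step_arm: Moves the arm, as the interface text tells. Its arguments: {"type":"object","properties":{"commands":{"type":"array","items":{"type":"array"}},"gripper":{"type":"number"},"force":{"type":"number"}},"required":["commands"]}

```bash
ls; mkdir -p pics; python3 - <<'E'
from rig import ctrl,capture
import cv2
for n in ("scene","top","wrist"):
    c=capture(n); cv2.imwrite(f"pics/{n}0.png",c["image"])
    print(n,{k:v for k,v in c.items() if k!="image"})
print(ctrl.sense())
E
```

```text
pics
scene {'fov_y': 45.03541300772507, 'cx': 321.66760079145, 'cy': 202.7025443745702, 'k1': 0.039527950997839005, 'origin': array([1254.50714179,  146.89567815,  917.26133519]), 'orientation': array([-0.22212059,  0.5940465 ,  0.7232606 , -0.27324953])}
top {'fov_y': 52.383017607719644, 'cx': 313.2274252842865, 'cy': 200.97553055594187, 'k1': -0.0023041376986862815, 'origin': array([ 308.93744592,    5.72402724, 1070.29615713]), 'orientation': array([-0.06131178,  0.71178494, -0.69614958,  0.07056083])}
wrist {'fov_y': 68.63522971217556, 'cx': 319.81261383679066, 'cy': 197.28870116184027, 'k1': 0.00424434403328165, 'origin': array([ 256.88391699, -462.52618166,  372.94262022]), 'orientation': array([ 0.11063045,  0.82093246, -0.55503866, -0.07591367])}
{'time_s': 0.15, 'joints': array([-1.41242067e+00,  3.13327740e-01,  1.49822998e+00,  1.99707104e-05,
        1.33102455e+00, -2.23391948e-01]), 'dq': array([-0.0021286 , -0.00192756, -0.00148205,  0.00133895,  0.00093784,
       -0.00041124]), 'tau': array([ 2.97160710e-03, -4.12368321e+01, -2.59796959e+01, -8.72455030e-05,
        3.18892933e-03,  1.02188743e-06]), 'eef_pos': array([ 195.5633199 , -487.02629578,  241.87559962]), 'ee_rot': array([ 0.13380591,  0.69428202,  0.13450486, -0.69424556]), 'force': array([-0.00435055, -0.38357073,  0.63995889]), 'wrist_torque': array([ 0.00968744,  0.01705885, -0.00738262]), 'grip_width': 1.0004663068739938}
```

View pics/scene0.png

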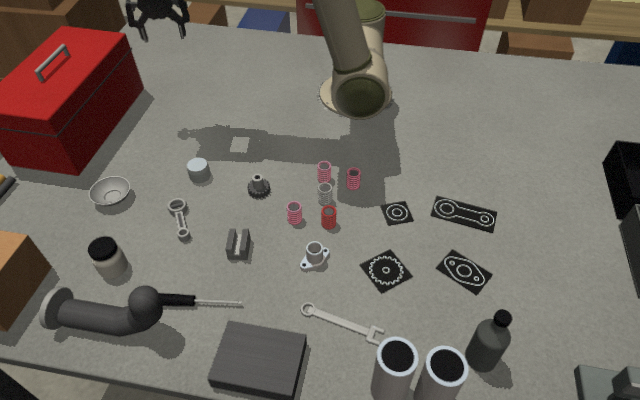

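View pics/top0.png

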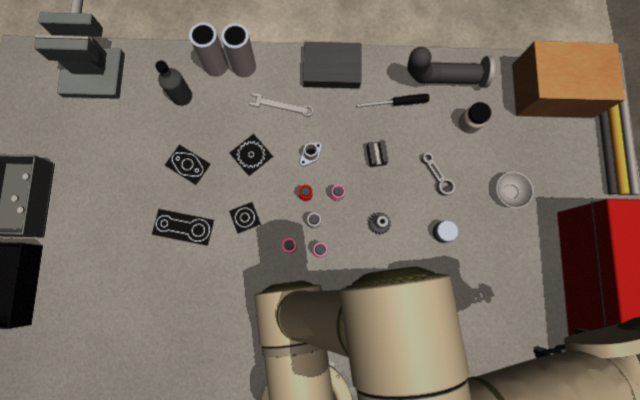

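View pics/wrist0.png

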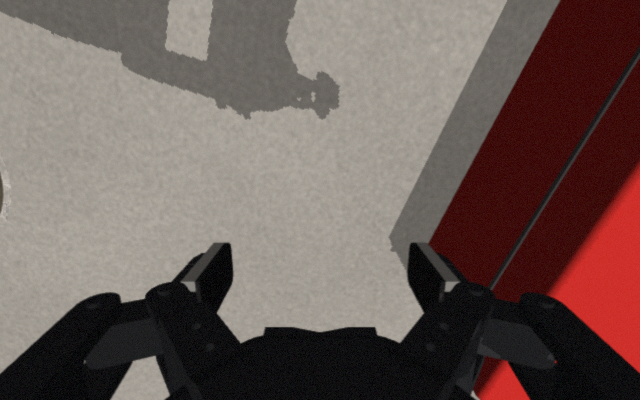

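```bash
cat > h.py <<'E'
import numpy as np, cv2
from scipy.spatial.transform import Rotation as Rn
def cam(c):
    f=200/np.tan(np.radians(c["fov_y"])/2); q=c["orientation"]
    return f,c["cx"],c["cy"],c["k1"],np.array(c["origin"]),Rn.from_quat([q[1],q[2],q[3],q[0]]).as_matrix()
def ray(c,uv,z):
    f,cx,cy,k,o,R=cam(c); uv=np.atleast_2d(np.array(uv,float))
    d=(uv-[cx,cy])/f; u=d.copy()
    for _ in range(20): u=d/(1+k*(u**2).sum(1,keepdims=True))
    w=np.c_[u,np.ones(len(u))]@R.T
    return o+w*((z-o[2])/w[:,2])[:,None]
def proj(c,P):
    f,cx,cy,k,o,R=cam(c); p=(np.atleast_2d(P)-o)@R; u=p[:,:2]/p[:,2:]
    return u*(1+k*(u**2).sum(1,keepdims=True))*f+[cx,cy]
def ortho(c,x0,x1,y0,y1,z,s=2):
    "rectified view of plane z; row = x descending, col = y descending, s px/mm"
    W=int((y1-y0)*s);H=int((x1-x0)*s)
    J,I=np.meshgrid(np.arange(W),np.arange(H))
    P=np.c_[(x1-I.ravel()/s),(y1-J.ravel()/s),np.full(W*H,z)]
    m=proj(c,P).reshape(H,W,2).astype(np.float32)
    return cv2.remap(c["image"],m[...,0],m[...,1],cv2.INTER_LINEAR)
E
python3 - <<'E'
from h import *; from rig import capture
c=capture("top")
for n,uv,z in [("neckmat",(188,164),4),("gearmat",(251,154),4),("springmat",(245,217),4),("rodmat",(183,227),4),("rodmatbig",(199,230),4),("neck",(311,149),50),("gear",(380,221),50),("spring",(313.5,219),50),("rodbig",(446,186),22),("rodsm",(428,157),22),("p1",(305,192),50),("p2",(338,192),50),("p3",(289,245),50),("p4",(320,249),50)]:
    print(n,ray(c,uv,z).round(0))
cv2.imwrite("pics/c1.png",cv2.resize(c["image"][120:270,140:470],None,fx=2.4,fy=2.4,interpolation=cv2.INTER_CUBIC))
E
```

```text
neckmat [[604. 334.   4.]]
gearmat [[637. 166.   4.]]
springmat [[463. 173.   4.]]
rodmat [[433. 334.   4.]]
rodmatbig [[426. 292.   4.]]
neck [[640.   3.  50.]]
gear [[ 454. -176.   50.]]
spring [[455.  -7.  50.]]
rodbig [[ 556. -358.   22.]]
rodsm [[ 635. -312.   22.]]
p1 [[525.  16.  50.]]
p2 [[527. -69.  50.]]
p3 [[388.  53.  50.]]
p4 [[380. -25.  50.]]
```

View pics/c1.png

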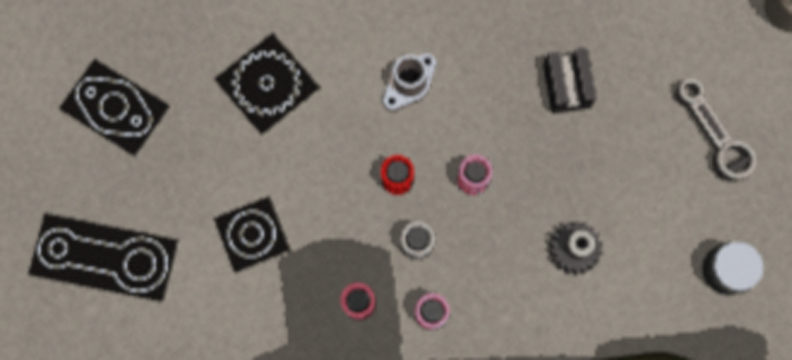

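```bash
cat >> h.py <<'E'
def stat(s):
    q=s["ee_rot"]; M=Rn.from_quat([q[1],q[2],q[3],q[0]]).as_matrix()
    print("t",round(s["time_s"],2),"tcp",s["eef_pos"].round(1),"toolx",M[:,0].round(3),"jaw deg",round(float(np.degrees(np.arctan2(M[1,1],M[0,1]))),2),"F",s["force"].round(1),"w",round(float(s["grip_width"]),3),"q6",s["joints"].round(2))
    return M
E
python3 - <<'E'
from h import *; from rig import capture,ctrl
s=ctrl.sense(); M=stat(s)
c=capture("wrist"); f,cx,cy,k,o,R=cam(c)
print(M, M.T@(o-s["eef_pos"]), M.T@R, ray(c,[(320,200),(320,100),(320,300)],0))
E
```

```text
t 0.2 tcp [ 195.6 -487.1  242. ] toolx [-0.     0.001 -1.   ] jaw deg -68.13 F [0.1 0.1 0.2] w 0.999 q6 [-1.41  0.31  1.5   0.    1.33 -0.22]
[[-9.89681018e-05  3.72569592e-01 -9.28004251e-01]
 [ 7.52996318e-04 -9.28003964e-01 -3.72569557e-01]
 [-9.99999712e-01 -7.35656286e-04 -1.88700740e-04]] [-1.31126338e+02 -7.92577758e-04 -6.60515460e+01] [[ 7.17546238e-04 -2.66175320e-01  9.63924366e-01]
 [ 9.99999712e-01 -4.79370983e-05 -7.57637974e-04]
 [ 2.47872267e-04  9.63924632e-01  2.66175209e-01]] [[ 157.7725893  -502.00286144    0.        ]
 [ 274.52279189 -455.14108287    0.        ]
 [  16.70175069 -558.62628665    0.        ]]
```

Request:
step_arm(
  commands=[
    [[1,0.4,0],0.02],
    [[1,0.4,0],0.02],
    [[1,0.4,0],0],
    [[1,0.4,0],0],
    [[1,0.4,0],0],
  ],
)

```text
time_s: 0.75
eef_pos: [397.1, -406.3, 242.3]
ee_rot: [-0.177, -0.684, -0.177, 0.684]
force: [-0.7, -1.0, 0.4]
grip_width: 0.997
```

Request:
step_arm(
  commands=[
    [[1,0.4,0],0],
    [[1,0.4,0],0],
    [[1,0.4,0],0],
    [[1,0.4,0],0],
    [[0.5,0.2,0],0],
  ],
)

```text
time_s: 1.25
eef_pos: [578.1, -333.2, 241.6]
ee_rot: [0.178, 0.684, 0.179, -0.684]
force: [-0.5, 0.9, 0.1]
grip_width: 1.001
```

Request:
step_arm(
  commands=[
    [[0,0,0],0],
    [[0,0,0],0],
  ],
)

```text
time_s: 1.45
eef_pos: [575.4, -335.2, 241.8]
ee_rot: [-0.177, -0.684, -0.178, 0.685]
force: [0.1, -1.1, 1.0]
grip_width: 1.0
```

```bash
python3 - <<'E'
from h import *; from rig import capture,ctrl
s=ctrl.sense(); M=stat(s)
c=capture("wrist"); cv2.imwrite("pics/w1.png",c["image"])
E
```

```text
t 1.45 tcp [ 575.4 -335.2  241.8] toolx [-0.001  0.    -1.   ] jaw deg -60.9 F [ 0.1 -1.1  1. ] w 1.0 q6 [-0.7   0.64  1.   -0.    1.5   0.36]
```

View pics/w1.png

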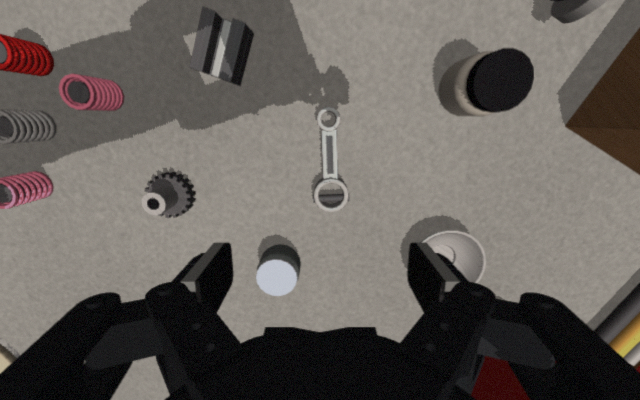

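```bash
python3 - <<'E'
from h import *; from rig import capture,ctrl
c=capture("wrist")
P=ray(c,[(331,195),(328,119)],22); print(P.round(1))
x0,x1,y0,y1=500,690,-430,-270; s=4
o=ortho(c,x0,x1,y0,y1,22,s)
g=cv2.GaussianBlur(cv2.cvtColor(o,cv2.COLOR_BGR2GRAY),(5,5),0)
m=(g>172).astype(np.uint8)*255
for t in (150,165,180,195): print(t,(g>t).mean())
cv2.imwrite("pics/o1.png",o); 
E
```

```text
[[ 556.9 -360.9   22. ]
 [ 634.4 -312.9   22. ]]
150 0.0433655427631579
165 0.028521792763157895
180 0.008684210526315789
195 0.0
```

View pics/o1.png

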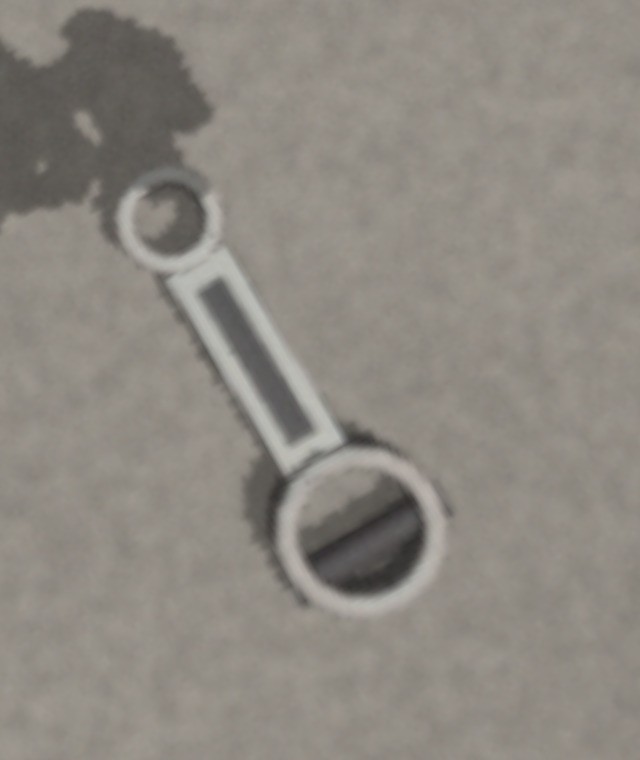

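Request:
step_arm(
  commands=[
    [[0.325,-0.15,-0.5],0.013],
    [[0,0,-1],0],
    [[0,0,-1],0],
    [[0,0,-1],0],
    [[0,0,-1],0],
  ],
  gripper=-1,
)

```text
time_s: 2.05
eef_pos: [587.6, -342.0, 61.3]
ee_rot: [0.191, 0.681, 0.191, -0.681]
force: [-0.4, -0.5, -0.7]
grip_width: 0.997
```

Request:
step_arm(
  commands=[
    [[0,0,-0.5],0],
    [[0,0,-0.35],0],
    [[0,0,-0.2],0],
    [[0,0,0],0],
  ],
)

```text
time_s: 2.45
eef_pos: [588.3, -341.5, 20.2]
ee_rot: [-0.191, -0.681, -0.191, 0.681]
force: [0.4, 0.4, -0.8]
grip_width: 1.002
```

```bash
python3 - <<'E'
from h import *; from rig import capture,ctrl
s=ctrl.sense(); M=stat(s)
c=capture("wrist"); cv2.imwrite("pics/w2.png",c["image"])
E
```

```text
t 2.45 tcp [ 588.3 -341.5   20.2] toolx [-0.  0. -1.] jaw deg -58.61 F [ 0.4  0.4 -0.8] w 1.002 q6 [-0.7   0.87  1.18 -0.    1.09  0.33]
```

View pics/w2.png

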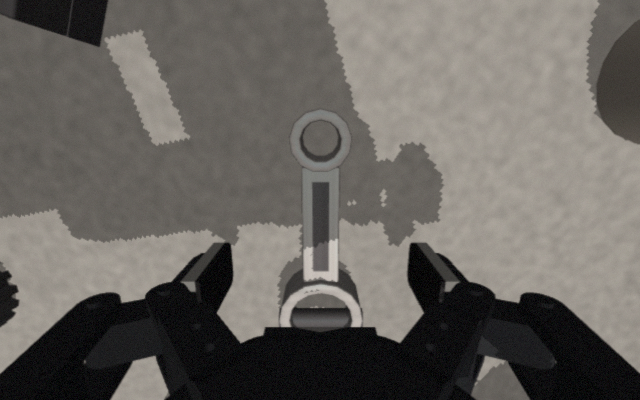

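Request:
step_arm(
  commands=[
    [[0,0,-0.15],0],
    [[0,0,0],0],
    [[0,0,0],0],
    [[0,0,0],0],
    [[0,0,0],0],
  ],
  gripper=1,
  force=60,
)

```text
time_s: 3.0
eef_pos: [588.9, -341.5, 14.9]
ee_rot: [0.192, 0.681, 0.191, -0.68]
force: [-0.6, -0.3, -3.4]
grip_width: 0.192
```

Request:
step_arm(
  commands=[
    [[0,0,0],0],
    [[0,0,0],0],
    [[0,0,0],0],
    [[0,0,0],0],
  ],
)

```text
time_s: 3.4
eef_pos: [588.9, -341.5, 14.8]
ee_rot: [0.192, 0.681, 0.191, -0.68]
force: [0.5, -0.1, 4.9]
grip_width: 0.191
```

```bash
python3 - <<'E'
from h import *; from rig import capture,ctrl
s=ctrl.sense(); M=stat(s)
c=capture("wrist"); cv2.imwrite("pics/w3.png",c["image"])
E
```

```text
t 3.4 tcp [ 588.9 -341.5   14.8] toolx [ 0.001 -0.001 -1.   ] jaw deg -58.58 F [ 0.5 -0.1  4.9] w 0.191 q6 [-0.7   0.88  1.18 -0.    1.08  0.33]
```

View pics/w3.png

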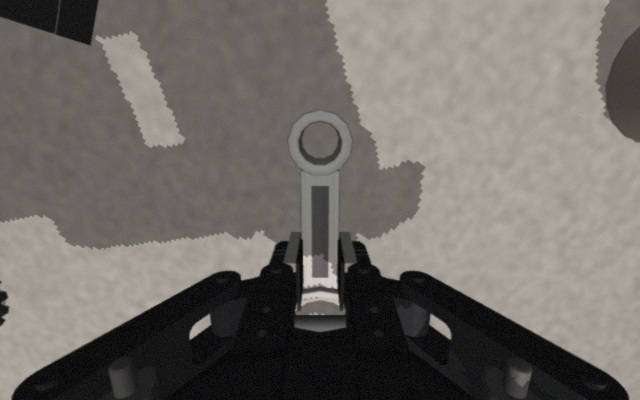

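Request:
step_arm(
  commands=[
    [[0,0,0.25],0],
    [[0,0,0.75],0],
    [[0,0,1],0],
    [[0,0,1],0],
    [[-0.28,1,0.3],0.018],
  ],
)

```text
time_s: 3.95
eef_pos: [578.4, -305.0, 150.6]
ee_rot: [0.212, 0.677, 0.207, -0.674]
force: [1.0, 0.6, -3.6]
grip_width: 0.187
```

Request:
step_arm(
  commands=[
    [[-0.28,1,0],0.018],
    [[-0.28,1,0],0.018],
    [[-0.28,1,0],0.018],
    [[-0.28,1,0],0.018],
    [[-0.28,1,0],0.018],
  ],
)

```text
time_s: 4.45
eef_pos: [520.1, -99.4, 145.9]
ee_rot: [-0.304, -0.638, -0.305, 0.639]
force: [0.8, -0.1, -4.3]
grip_width: 0.188
```

Request:
step_arm(
  commands=[
    [[-0.28,1,0],0.018],
    [[-0.28,1,0],0.018],
    [[-0.28,1,0],0.018],
    [[-0.28,1,0],0.018],
    [[-0.28,1,0],0.018],
  ],
)

```text
time_s: 4.95
eef_pos: [464.0, 100.3, 146.1]
ee_rot: [-0.391, -0.589, -0.392, 0.589]
force: [1.2, 0.2, -4.3]
grip_width: 0.19
```

Request:
step_arm(
  commands=[
    [[-0.28,1,0],0.018],
    [[-0.28,0.9,0],0.018],
    [[-0.28,0.7,0],0.018],
    [[0,0,0],0],
    [[0,0,0],0],
  ],
)

```text
time_s: 5.45
eef_pos: [431.2, 203.0, 146.1]
ee_rot: [-0.439, -0.554, -0.44, 0.554]
force: [0.3, -1.8, -3.6]
grip_width: 0.194
```

```bash
python3 - <<'E'
from h import *; from rig import capture,ctrl
s=ctrl.sense(); M=stat(s)
c=capture("wrist"); cv2.imwrite("pics/w4.png",c["image"])
E
```

```text
t 5.45 tcp [431.2 203.  146.1] toolx [-0.001 -0.    -1.   ] jaw deg -13.17 F [ 0.3 -1.8 -3.6] w 0.194 q6 [ 0.19  0.31  1.77 -0.    1.06  0.42]
```

View pics/w4.png

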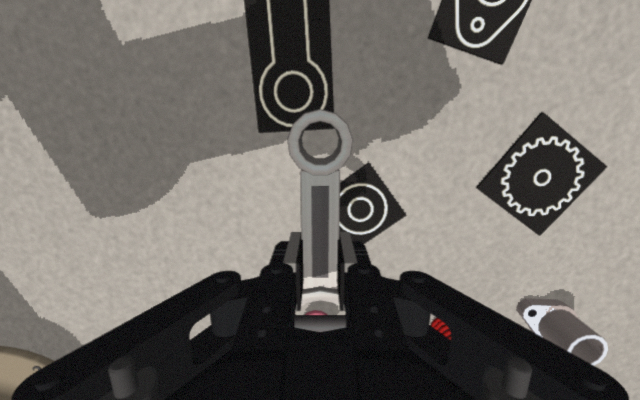

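Request:
step_arm(
  commands=[
    [[0,0,1],0],
    [[0,0,1],0],
    [[0,0,0.6],0],
    [[0,0,0],0],
    [[0,0,0],0],
  ],
)

```text
time_s: 6.0
eef_pos: [431.6, 202.0, 249.1]
ee_rot: [-0.438, -0.554, -0.439, 0.555]
force: [-0.2, -0.1, -3.9]
grip_width: 0.195
```

```bash
python3 - <<'E'
from h import *; from rig import capture,ctrl
s=ctrl.sense(); M=stat(s)
c=capture("wrist"); cv2.imwrite("pics/w5.png",c["image"])
o=ortho(c,380,490,220,430,4,4); o=ortho(c,370,500,225,425,4,4); cv2.imwrite("pics/o5.png",o)
o=ortho(c,400,700,80,400,4,2); cv2.imwrite("pics/o5b.png",o)
E
```

```text
t 6.0 tcp [431.6 202.  249.1] toolx [-0.002 -0.    -1.   ] jaw deg -13.31 F [-0.2 -0.1 -3.9] w 0.195 q6 [ 0.19  0.2   1.62 -0.    1.32  0.42]
```

View pics/w5.png

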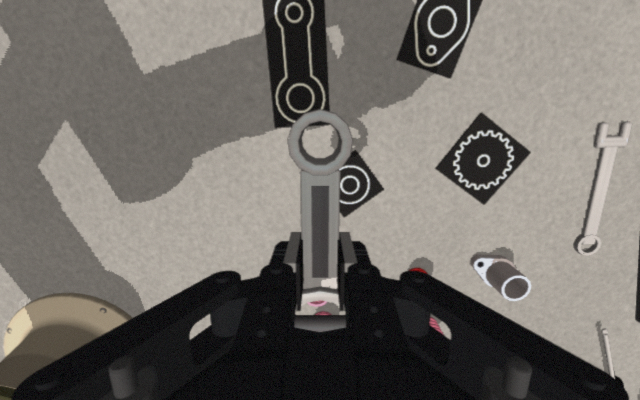

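View pics/o5.png

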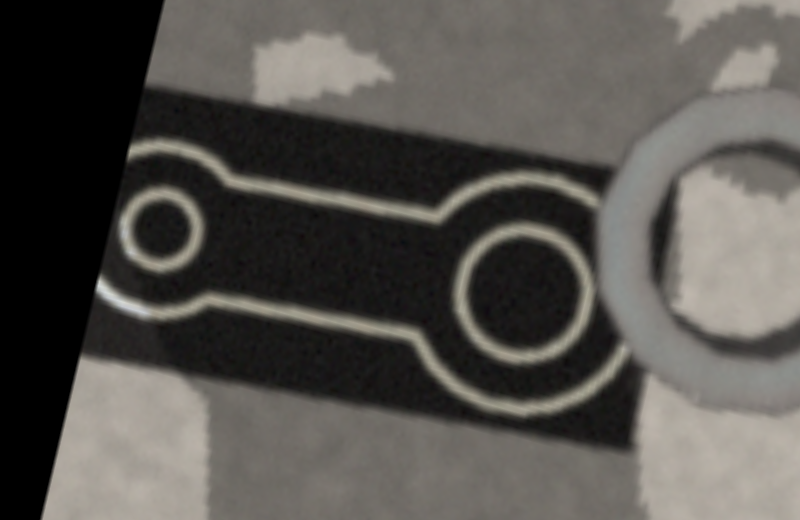

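View pics/o5b.png

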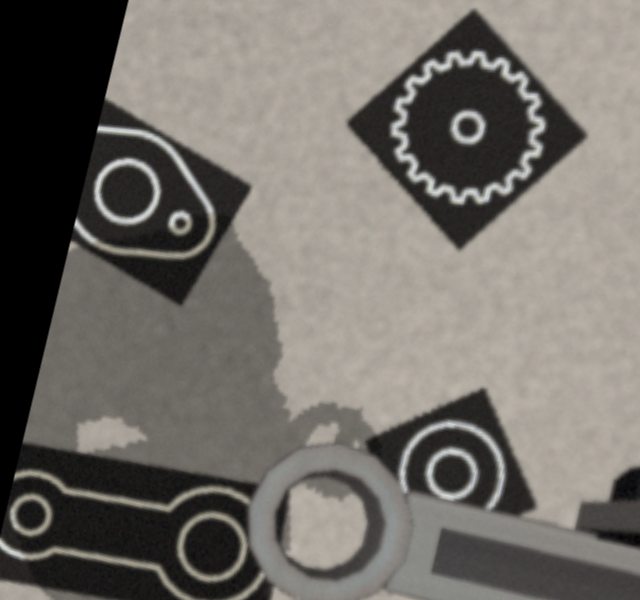

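```bash
python3 - <<'E'
from h import *; from rig import capture,ctrl
s=ctrl.sense(); M=stat(s)
c=capture("wrist"); z=s["eef_pos"][2]+7.2
t=s["eef_pos"]
o=ortho(c,t[0]-30,t[0]+70,t[1]-20,t[1]+90,z,6); cv2.imwrite("pics/o6.png",o); print(t[0]+70,t[1]+90)
g=cv2.medianBlur(cv2.cvtColor(o,cv2.COLOR_BGR2GRAY),5)
print(cv2.HoughCircles(g,cv2.HOUGH_GRADIENT_ALT,1.5,30,param1=150,param2=0.6,minRadius=50,maxRadius=100))
E
```

```text
t 6.05 tcp [431.3 202.1 248.5] toolx [-0.003 -0.001 -1.   ] jaw deg -13.29 F [-0.3 -0.6 -4.4] w 0.195 q6 [ 0.19  0.2   1.63 -0.    1.32  0.42]
501.32425183550737 292.128310989959
[[[210.       346.5       81.29341 ]
  [210.       346.5       54.66902 ]
  [ 99.       369.        60.96509 ]
  [336.       300.        54.608925]
  [ 99.       369.        53.774773]]]
```

View pics/o6.png

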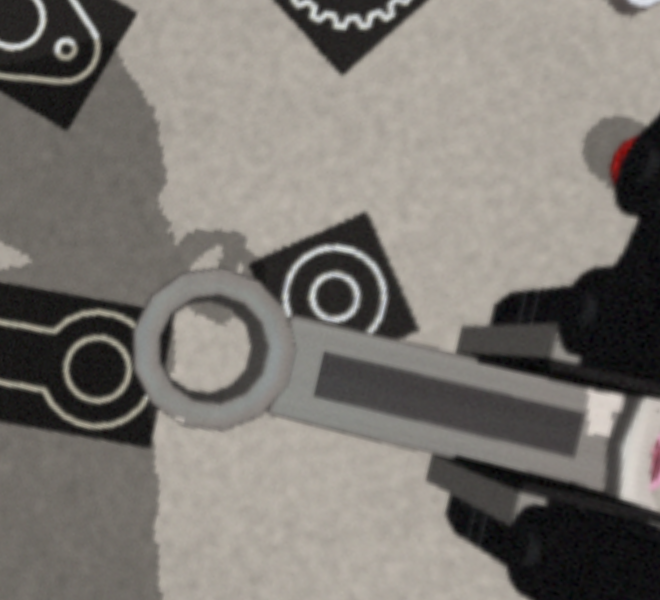

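Request:
step_arm(
  commands=[
    [[0.05,1,-0.5],0.018],
    [[0,1,-0.5],0],
    [[0,1,-0.5],0],
    [[0,0.175,-1],0],
    [[0,0,-1],0],
  ],
)

```text
time_s: 6.6
eef_pos: [432.8, 330.8, 107.4]
ee_rot: [-0.455, -0.541, -0.455, 0.542]
force: [0.7, -0.1, -3.6]
grip_width: 0.19
```

Request:
step_arm(
  commands=[
    [[0,0,-1],0],
    [[0,0,-0.75],0],
    [[0,0,0],0],
    [[0,0,0],0],
  ],
)

```text
time_s: 7.0
eef_pos: [433.7, 329.6, 40.2]
ee_rot: [-0.454, -0.541, -0.455, 0.542]
force: [-0.5, 0.5, -3.5]
grip_width: 0.185
```

```bash
python3 - <<'E'
from h import *; from rig import capture,ctrl
s=ctrl.sense(); M=stat(s)
c=capture("wrist"); cv2.imwrite("pics/w6.png",c["image"])
E
```

```text
t 7.0 tcp [433.7 329.6  40.2] toolx [-0.001 -0.    -1.   ] jaw deg -10.0 F [-0.5  0.5 -3.5] w 0.185 q6 [0.43 0.6  1.65 0.   0.89 0.61]
```

View pics/w6.png

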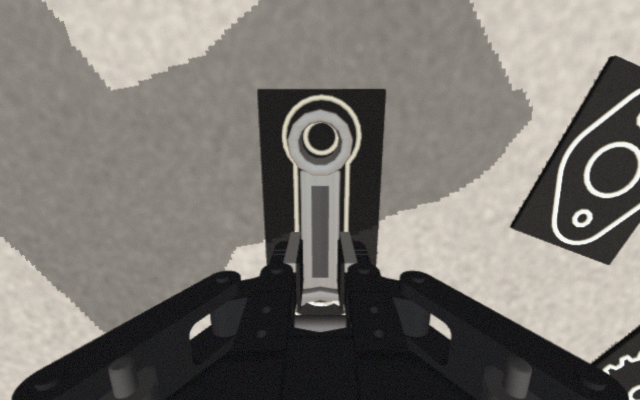

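```bash
python3 - <<'E'
from h import *; from rig import capture,ctrl
s=ctrl.sense(); t=s["eef_pos"]
c=capture("wrist")
for z in (4,t[2]+7.2):
    o=ortho(c,400,480,320,440,z,6); cv2.imwrite(f"pics/o7_{int(z)}.png",o)
    g=cv2.medianBlur(cv2.cvtColor(o,cv2.COLOR_BGR2GRAY),3)
    h=cv2.HoughCircles(g,cv2.HOUGH_GRADIENT_ALT,1.5,3,param1=150,param2=0.5,minRadius=40,maxRadius=150)
    for q in (h[0] if h is not None else []): print(int(z),(480-q[1]/6).round(1),(440-q[0]/6).round(1),q[2]/6)
E
```

```text
4 444.2 382.2 20.167439
4 443.0 384.2 22.385115
4 442.0 387.5 19.026247
4 443.0 384.2 10.393907
4 439.0 389.8 16.846407
4 439.0 389.8 20.751677
4 438.8 379.8 15.770282
4 447.0 388.2 17.384708
4 436.2 386.8 16.379217
4 440.5 378.8 21.195864
4 450.0 385.2 16.074562
4 443.2 389.2 15.13672
4 446.0 391.2 22.192413
4 447.8 383.8 18.25477
4 447.0 388.2 15.011235
4 434.8 383.2 14.857804
4 444.2 382.2 11.138184
4 449.0 381.5 13.521393
4 450.2 386.0 16.113424
4 443.5 378.0 14.406583
4 449.0 388.5 13.410812
4 446.0 391.2 14.836872
4 436.5 380.2 13.4166155
4 435.5 389.0 14.531799
4 444.2 382.2 9.357284
4 443.0 384.2 7.561791
4 442.0 387.5 12.746398
4 438.5 388.2 13.5198965
4 450.2 386.0 12.828324
48 444.0 386.8 14.736439
48 437.2 385.8 21.178371
48 448.0 383.8 20.892958
48 443.2 383.0 15.530311
48 442.8 389.2 16.96683
48 445.8 391.2 12.758964
48 440.5 389.5 10.786427
48 440.8 381.5 12.655612
48 451.8 388.2 17.760214
48 438.8 389.2 18.774973
48 441.2 383.5 10.727262
48 444.0 386.8 7.547647
48 448.2 384.8 11.711995
48 442.8 381.8 10.640323
48 440.5 389.5 13.349473
48 438.2 391.8 16.37129
48 449.0 389.5 15.937097
48 447.8 391.2 14.250416
48 448.0 383.0 10.754306
48 447.0 391.2 10.037568
48 441.2 394.5 13.044467
48 448.5 386.5 9.144204
48 442.8 389.2 9.248778
48 438.2 391.8 10.142995
48 442.0 394.2 10.228973
48 438.5 387.8 8.680522
48 448.8 388.8 9.255921
48 442.8 389.2 7.3996778
48 460.0 372.0 7.504747
```

View pics/o7_4.png

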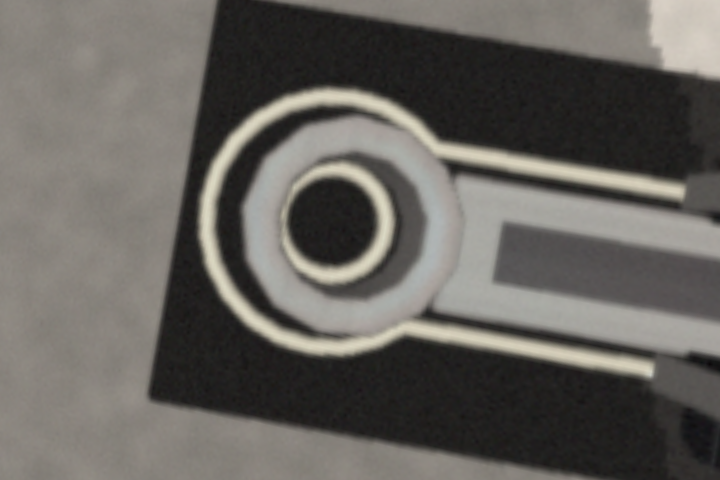

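```bash
ls pics | grep o7
```

```text
o7_4.png
o7_48.png
```

View pics/o7_48.png

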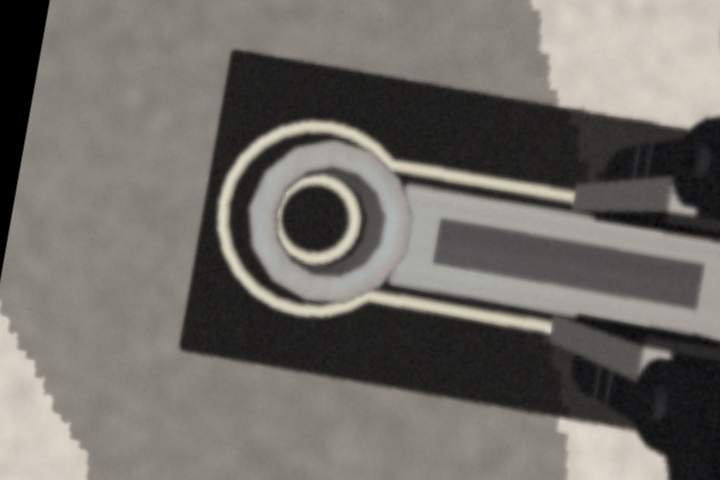

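Request:
step_arm(
  commands=[
    [[0,-0.025,-0.25],0],
    [[0,0,-0.2],0],
    [[0,0,-0.08],0],
    [[0,0,0],0],
    [[0,0,0],0],
  ],
)

```text
time_s: 7.6
eef_pos: [433.8, 328.8, 19.0]
ee_rot: [0.455, 0.542, 0.455, -0.542]
force: [-0.3, 0.1, -4.7]
grip_width: 0.19
```

Request:
step_arm(
  commands=[
    [[0,0,-0.02],0],
    [[0,0,0],0],
    [[0,0,0],0],
  ],
)

```text
time_s: 7.9
eef_pos: [433.9, 328.8, 18.8]
ee_rot: [0.455, 0.542, 0.455, -0.541]
force: [-2.5, -3.0, 6.4]
grip_width: 0.192
```

Request:
step_arm(
  commands=[
    [[0,0,0],0],
    [[0,0,0],0],
    [[0,0,0],0],
    [[0,0,0],0],
    [[0,0,0],0],
  ],
  gripper=-0.2,
)

```text
time_s: 8.4
eef_pos: [433.9, 328.8, 18.3]
ee_rot: [0.455, 0.542, 0.455, -0.542]
force: [0.4, -0.7, -0.0]
grip_width: 0.6
```

Request:
step_arm(
  commands=[
    [[0,0,0.5],0],
    [[0,0,1],0],
    [[0,0,1],0],
    [[0,-1,1],0],
    [[0,-1,1],0],
  ],
)

```text
time_s: 8.9
eef_pos: [433.4, 257.5, 190.4]
ee_rot: [0.455, 0.541, 0.455, -0.541]
force: [1.7, -0.2, 0.5]
grip_width: 0.597
```

Request:
step_arm(
  commands=[
    [[0,0,1],0],
    [[0,0,0],0],
    [[0,0,0],0],
  ],
  gripper=-1,
)

```text
time_s: 9.2
eef_pos: [434.0, 258.1, 229.4]
ee_rot: [0.455, 0.542, 0.454, -0.541]
force: [-0.1, 0.1, 0.4]
grip_width: 0.998
```

```bash
python3 - <<'E'
from h import *; from rig import capture,ctrl
s=ctrl.sense(); M=stat(s)
c=capture("wrist"); cv2.imwrite("pics/w8.png",c["image"])
o=ortho(c,370,500,240,430,4,4); cv2.imwrite("pics/o8.png",o)
o=ortho(c,370,500,240,430,22,4); cv2.imwrite("pics/o8t.png",o)
E
```

```text
t 9.2 tcp [434.  258.1 229.4] toolx [ 0.001  0.001 -1.   ] jaw deg -10.0 F [-0.1  0.1  0.4] w 0.998 q6 [0.3  0.28 1.58 0.   1.28 0.48]
```

View pics/w8.png

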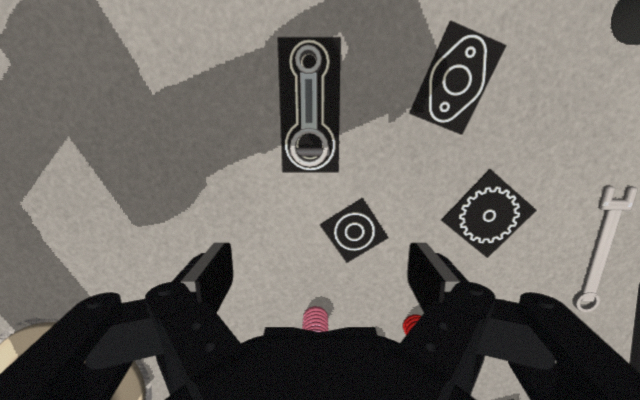

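View pics/o8.png

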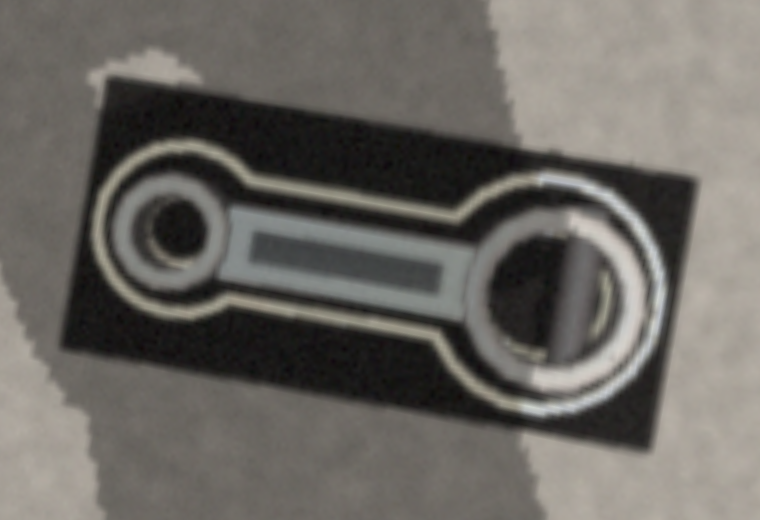

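View pics/o8t.png

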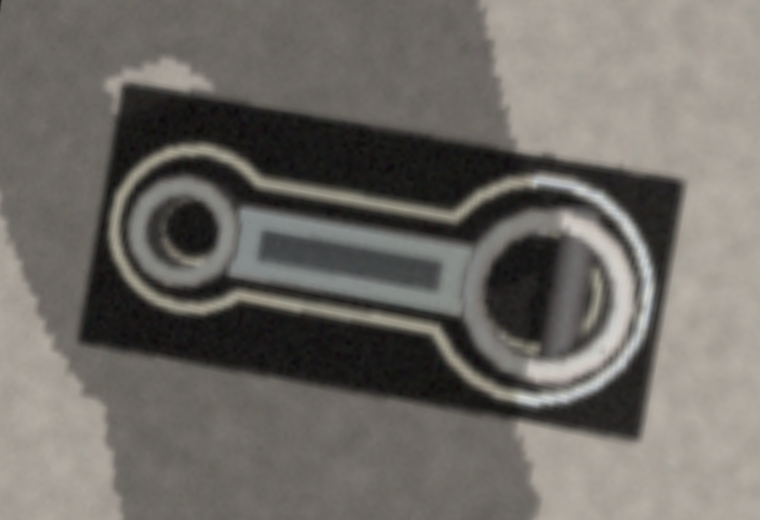

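```bash
python3 - <<'E'
from h import *; from rig import capture,ctrl
c=capture("wrist")
for n,(x0,x1,y0,y1) in dict(neck=(540,660,270,390),gear=(580,690,110,220),spring=(415,510,125,220)).items():
    o=ortho(c,x0,x1,y0,y1,4,5); cv2.imwrite(f"pics/m_{n}.png",o)
    g=cv2.cvtColor(o,cv2.COLOR_BGR2GRAY)
    b=((g<70)*255).astype(np.uint8); b=cv2.morphologyEx(b,cv2.MORPH_CLOSE,np.ones((15,15)))
    k=max(cv2.findContours(b,0,2)[0],key=cv2.contourArea)
    (u,v),(w,h),a=cv2.minAreaRect(k); print(n,"mat centre",round(x1-v/5,1),round(y1-u/5,1),"size",round(w/5,1),round(h/5,1),"ang",round(a,1))
    bx=cv2.erode(cv2.fillPoly(np.zeros_like(g),[k],255),np.ones((9,9)))
    l=((g>110)&(bx>0)).astype(np.uint8)*255
    K,H=cv2.findContours(l,cv2.RETR_CCOMP,cv2.CHAIN_APPROX_NONE)
    for q in K:
        A=cv2.contourArea(q)
        if A>300:
            m=cv2.moments(q); (u,v),(w,h),a=cv2.minAreaRect(q); print("  ",round(x1-m['m01']/m['m00']/5,1),round(y1-m['m10']/m['m00']/5,1),"eqdia",round(2*np.sqrt(A/np.pi)/5,1),round(w/5,1),round(h/5,1),round(a,1))
E
```

```text
neck mat centre 603.3 337.1 size 103.7 70.2 ang 31.4
   588.6 310.1 eqdia 12.0 11.6 12.2 90.0
   588.7 310.1 eqdia 5.0 4.9 5.2 45.0
   604.6 336.6 eqdia 33.0 32.9 32.9 10.6
   604.3 336.8 eqdia 26.5 26.6 26.2 0.0
   620.2 363.3 eqdia 11.9 12.0 12.0 90.0
   620.3 363.4 eqdia 5.0 5.1 4.9 45.0
gear mat centre 635.5 167.6 size 86.0 87.4 ang 48.2
   636.6 166.2 eqdia 17.1 17.2 17.2 90.0
   636.7 166.3 eqdia 9.9 9.9 9.9 63.4
   636.6 166.2 eqdia 74.0 76.3 77.6 27.1
   636.6 166.2 eqdia 63.7 68.0 69.3 49.2
spring mat centre 463.4 175.5 size 64.9 65.5 ang 66.1
   463.3 174.2 eqdia 26.1 26.1 26.2 54.5
   463.3 174.2 eqdia 19.2 19.3 19.1 53.1
   463.3 174.2 eqdia 53.1 53.4 53.0 90.0
   463.3 174.2 eqdia 46.2 46.2 46.1 45.0
```

View pics/m_neck.png

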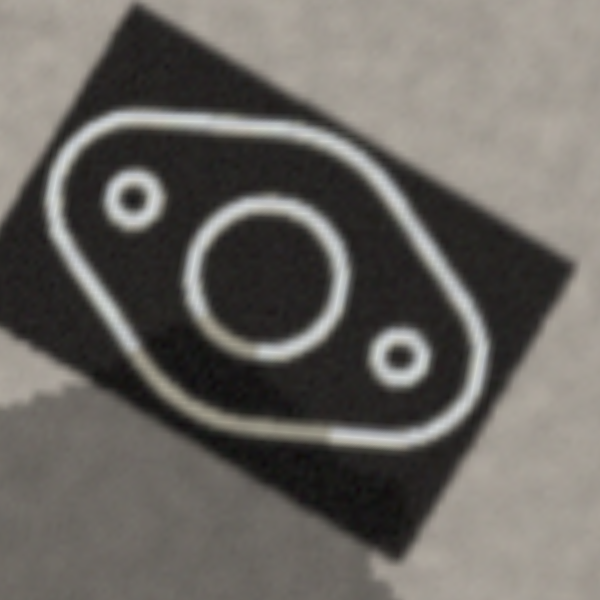

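Request:
step_arm(
  commands=[
    [[0.7,-1,0],0],
    [[0.7,-1,0],0],
    [[0.7,-1,0],0],
    [[0.7,-1,0],0],
    [[0.7,-1,0],0],
  ],
)

```text
time_s: 9.8
eef_pos: [574.3, 56.6, 227.5]
ee_rot: [-0.454, -0.541, -0.455, 0.542]
force: [0.7, 1.5, -0.3]
grip_width: 0.997
```

Request:
step_arm(
  commands=[
    [[0.7,-1,0],0],
    [[0.5,-0.5,0],0],
    [[0,0,0],0],
    [[0,0,0],0],
  ],
)

```text
time_s: 10.2
eef_pos: [621.5, -1.7, 227.3]
ee_rot: [-0.454, -0.541, -0.455, 0.542]
force: [-0.1, 1.0, 0.8]
grip_width: 1.001
```

```bash
python3 - <<'E'
from h import *; from rig import capture,ctrl
s=ctrl.sense(); M=stat(s)
c=capture("wrist"); cv2.imwrite("pics/w9.png",c["image"])
o=ortho(c,590,690,-50,60,12,5); cv2.imwrite("pics/o9.png",o)
o=ortho(c,590,690,-50,60,50,5); cv2.imwrite("pics/o9t.png",o)
E
```

```text
t 10.2 tcp [621.5  -1.7 227.3] toolx [-0.003  0.001 -1.   ] jaw deg -9.99 F [-0.1  1.   0.8] w 1.001 q6 [-0.19  0.54  1.2   0.    1.4  -0.02]
```

View pics/w9.png

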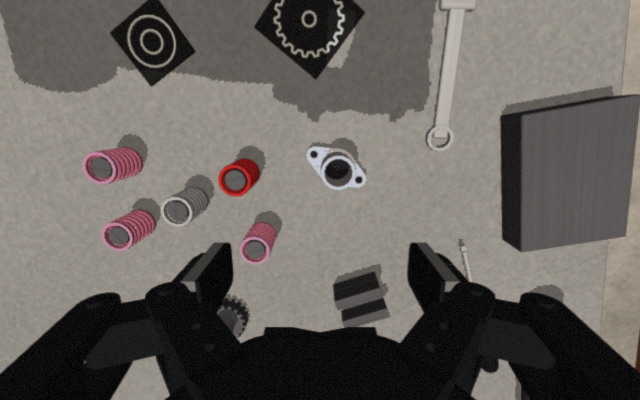

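View pics/o9.png

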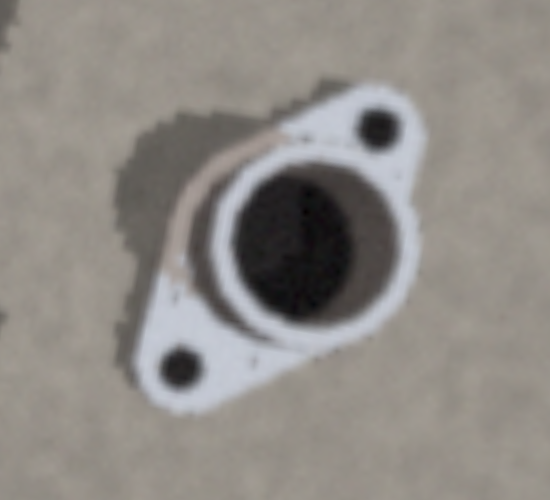

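View pics/o9t.png

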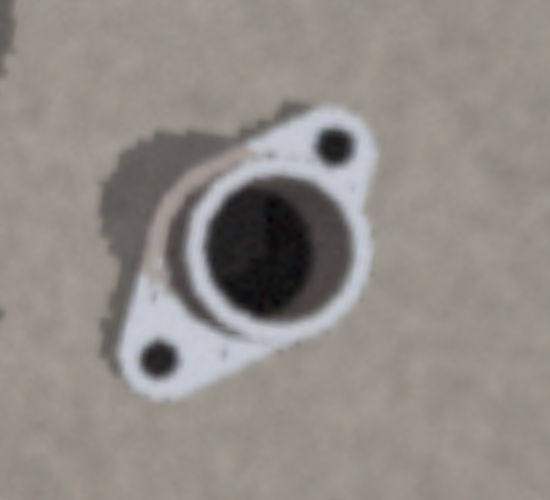

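Request:
step_arm(
  commands=[
    [[0.47,0.15,-0.5],0],
    [[0,0,-1],0],
    [[0,0,-1],0],
    [[0,0,-1],0],
    [[0,0,-0.6],0],
  ],
)

```text
time_s: 10.75
eef_pos: [638.6, 5.8, 61.8]
ee_rot: [-0.454, -0.54, -0.456, 0.542]
force: [1.1, 0.7, -0.9]
grip_width: 1.001
```

Request:
step_arm(
  commands=[
    [[0,0,-0.6],0],
    [[0,0,-0.2],0],
    [[0,0,0],0],
    [[0,0,0],0],
  ],
)

```text
time_s: 11.15
eef_pos: [641.1, 4.5, 34.4]
ee_rot: [0.455, 0.542, 0.454, -0.541]
force: [-0.1, -0.3, 0.6]
grip_width: 0.997
```

```bash
python3 - <<'E'
from h import *; from rig import capture,ctrl
s=ctrl.sense(); M=stat(s)
c=capture("wrist"); cv2.imwrite("pics/w10.png",c["image"])
E
```

```text
t 11.15 tcp [641.1   4.5  34.4] toolx [ 0.002 -0.    -1.   ] jaw deg -9.95 F [-0.1 -0.3  0.6] w 0.997 q6 [-0.18  0.78  1.33  0.    1.04 -0.  ]
```

View pics/w10.png

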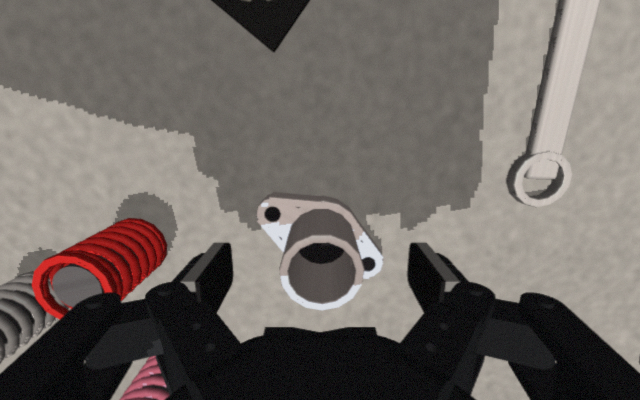

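Request:
step_arm(
  commands=[
    [[0,0,-0.1],0],
    [[0,0,0],0],
    [[0,0,0],0],
    [[0,0,0],0],
    [[0,0,0],0],
  ],
  gripper=1,
  force=60,
)

```text
time_s: 11.7
eef_pos: [641.0, 4.0, 29.7]
ee_rot: [0.455, 0.542, 0.454, -0.541]
force: [-0.9, -0.4, 4.4]
grip_width: 0.433
```

Request:
step_arm(
  commands=[
    [[0,0,0],0],
    [[0,0,0],0],
    [[0,0,0],0],
  ],
)

```text
time_s: 12.0
eef_pos: [641.0, 4.0, 29.7]
ee_rot: [0.455, 0.542, 0.454, -0.541]
force: [0.4, 0.2, 6.4]
grip_width: 0.432
```

Request:
step_arm(
  commands=[
    [[0,0,0.25],0],
    [[0,0,0.75],0],
    [[0,0,1],0],
    [[0,0,1],0],
    [[0,0,0],0],
  ],
)

```text
time_s: 12.5
eef_pos: [642.6, 3.8, 155.1]
ee_rot: [0.457, 0.544, 0.452, -0.539]
force: [1.4, 0.0, -2.0]
grip_width: 0.434
```

```bash
python3 - <<'E'
from h import *; from rig import capture,ctrl
s=ctrl.sense(); M=stat(s)
c=capture("wrist"); cv2.imwrite("pics/w11.png",c["image"])
E
```

```text
t 12.5 tcp [642.6   3.8 155.1] toolx [ 0.01  -0.002 -1.   ] jaw deg -9.98 F [ 1.4  0.  -2. ] w 0.434 q6 [-0.18  0.64  1.23  0.    1.26 -0.  ]
```

View pics/w11.png

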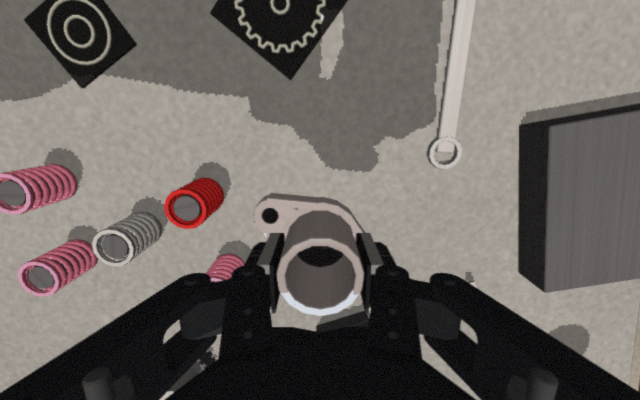

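Request:
step_arm(
  commands=[
    [[-0.3,0.83,0],-0.045],
    [[-0.3,0.83,0],-0.045],
    [[-0.3,0.83,0],-0.045],
    [[-0.3,0.83,0],-0.045],
    [[-0.3,0.83,0],-0.045],
  ],
)

```text
time_s: 13.05
eef_pos: [579.0, 171.2, 147.2]
ee_rot: [-0.237, -0.665, -0.237, 0.667]
force: [0.5, 0.4, -2.3]
grip_width: 0.433
```

Request:
step_arm(
  commands=[
    [[-0.3,0.83,0],-0.045],
    [[-0.3,0.83,0],-0.045],
    [[-0.3,0.83,0],-0.045],
    [[-0.3,0.83,0],-0.045],
    [[-0.3,0.83,0],-0.045],
  ],
)

```text
time_s: 13.55
eef_pos: [519.1, 337.0, 147.2]
ee_rot: [0.008, -0.706, 0.009, 0.708]
force: [0.2, -0.6, -2.7]
grip_width: 0.431
```

Request:
step_arm(
  commands=[
    [[0,0,0],0],
    [[0,0,0],0],
    [[0,0,0],0],
  ],
)

```text
time_s: 13.85
eef_pos: [520.6, 335.1, 148.0]
ee_rot: [0.006, -0.706, 0.006, 0.708]
force: [-0.2, 0.2, -3.7]
grip_width: 0.436
```

```bash
python3 - <<'E'
from h import *; from rig import capture,ctrl
s=ctrl.sense(); M=stat(s); t=s["eef_pos"]
c=capture("wrist"); cv2.imwrite("pics/w12.png",c["image"])
o=ortho(c,t[0]-40,t[0]+60,t[1]-60,t[1]+60,t[2]-18,6); cv2.imwrite("pics/o12.png",o)
o=ortho(c,t[0]-40,t[0]+60,t[1]-60,t[1]+60,t[2]+20,6); cv2.imwrite("pics/o12t.png",o)
E
```

```text
t 13.85 tcp [520.6 335.1 148. ] toolx [-0.002 -0.001 -1.   ] jaw deg -90.96 F [-0.2  0.2 -3.7] w 0.436 q6 [ 0.38  0.6   1.32 -0.    1.23  1.97]
```

View pics/w12.png

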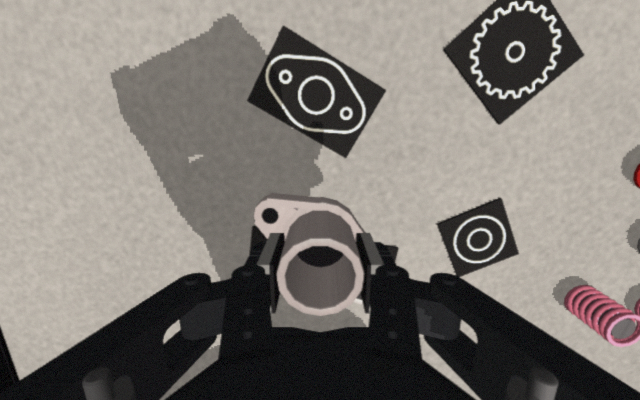

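View pics/o12.png

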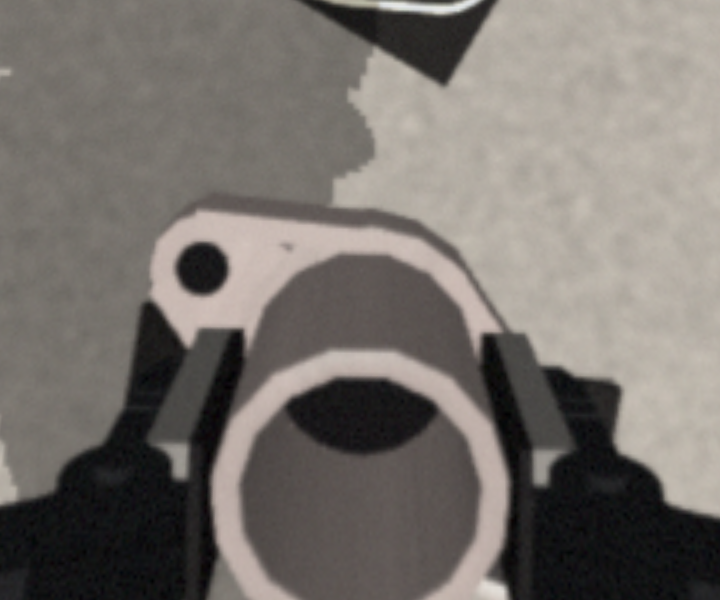

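View pics/o12t.png

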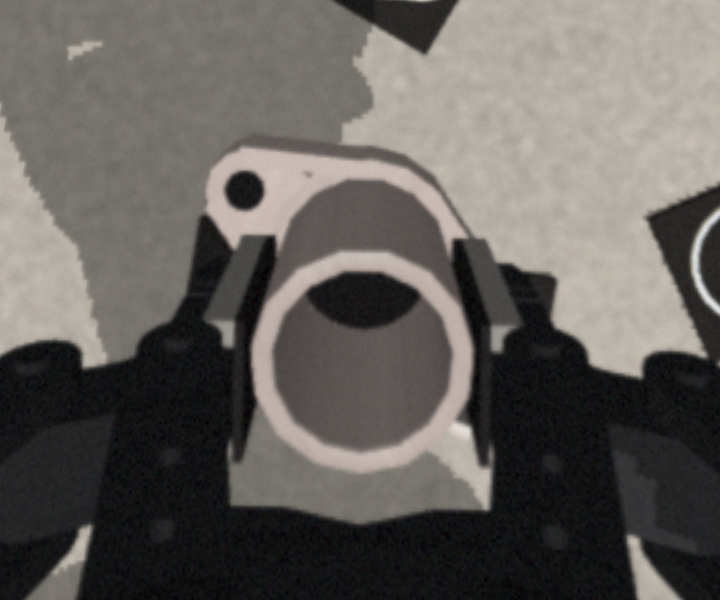

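```bash
cat > mats.py <<'E'
from h import *
def mat(c,x0,x1,y0,y1):
    o=ortho(c,x0,x1,y0,y1,4,5); g=cv2.cvtColor(o,cv2.COLOR_BGR2GRAY)
    b=((g<70)*255).astype(np.uint8); b=cv2.morphologyEx(b,cv2.MORPH_CLOSE,np.ones((15,15)))
    k=max(cv2.findContours(b,0,2)[0],key=cv2.contourArea)
    bx=cv2.erode(cv2.fillPoly(np.zeros_like(g),[k],255),np.ones((9,9)))
    l=((g>110)&(bx>0)).astype(np.uint8)*255
    for q in cv2.findContours(l,cv2.RETR_CCOMP,cv2.CHAIN_APPROX_NONE)[0]:
        A=cv2.contourArea(q)
        if A>300:
            m=cv2.moments(q); print("  ",round(x1-m['m01']/m['m00']/5,1),round(y1-m['m10']/m['m00']/5,1),"eqdia",round(2*np.sqrt(A/np.pi)/5,1))
E
python3 - <<'E'
from mats import *; from rig import capture,ctrl
c=capture("wrist"); stat(ctrl.sense())
mat(c,545,665,275,395); print(); mat(c,580,690,110,220); print(); mat(c,415,510,125,220)
E
```

```text
t 13.95 tcp [520.9 335.  148.6] toolx [-0.001 -0.    -1.   ] jaw deg -91.02 F [ 0.7  0.6 -2.4] w 0.43 q6 [ 0.38  0.6   1.32 -0.    1.23  1.97]
   588.9 310.0 eqdia 11.9
   588.9 310.1 eqdia 5.2
   604.7 336.7 eqdia 33.1
   604.7 336.7 eqdia 26.4
   620.6 363.3 eqdia 11.9
   620.6 363.3 eqdia 5.2
   604.8 336.5 eqdia 74.5
   604.8 336.9 eqdia 67.9

   636.9 166.1 eqdia 16.9
   636.9 166.1 eqdia 10.4
   636.8 166.1 eqdia 73.7
   637.0 166.1 eqdia 64.2

   463.3 174.0 eqdia 26.2
   463.4 174.0 eqdia 19.2
   463.3 174.0 eqdia 53.2
   463.4 174.0 eqdia 46.3
```

Request:
step_arm(
  commands=[
    [[1,0.05,0],-0.003],
    [[0.8,0,0],0],
    [[0.3,0,-0.5],0],
    [[0,0,-1],0],
    [[0,0,-0.8],0],
  ],
)

```text
time_s: 14.45
eef_pos: [604.8, 336.7, 54.7]
ee_rot: [0.01, -0.707, 0.01, 0.708]
force: [-0.9, 0.8, -3.4]
grip_width: 0.433
```

Request:
step_arm(
  commands=[
    [[0,0,-0.3],0],
    [[0,0,0],0],
    [[0,0,0],0],
  ],
)

```text
time_s: 14.75
eef_pos: [605.6, 338.1, 46.9]
ee_rot: [-0.01, 0.708, -0.009, -0.706]
force: [-0.3, -0.4, -2.3]
grip_width: 0.433
```

```bash
python3 - <<'E'
from h import *; from rig import capture,ctrl
s=ctrl.sense(); M=stat(s)
c=capture("wrist"); cv2.imwrite("pics/w13.png",c["image"])
E
```

```text
t 14.75 tcp [605.6 338.1  46.9] toolx [ 0.003  0.001 -1.   ] jaw deg -91.54 F [-0.3 -0.4 -2.3] w 0.433 q6 [0.34 0.87 1.12 0.   1.16 1.94]
```

View pics/w13.png

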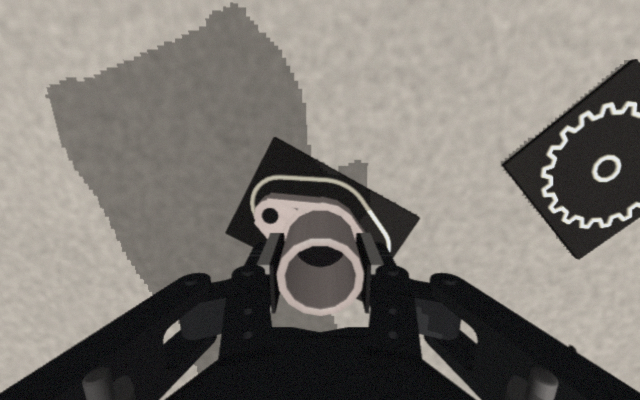

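Request:
step_arm(
  commands=[
    [[0,-0.02,-0.2],0],
    [[0,0,-0.05],0],
    [[0,0,0],0],
    [[0,0,0],0],
  ],
)

```text
time_s: 15.2
eef_pos: [604.7, 337.3, 35.2]
ee_rot: [-0.009, 0.707, -0.009, -0.707]
force: [-0.2, -0.3, -3.0]
grip_width: 0.436
```

```bash
python3 - <<'E'
from h import *; from rig import capture,ctrl
s=ctrl.sense(); M=stat(s); t=s["eef_pos"]
c=capture("wrist"); 
o=ortho(c,570,670,280,400,4,5); cv2.imwrite("pics/o14.png",o)
o=ortho(c,570,670,280,400,t[2]-18,5); cv2.imwrite("pics/o14t.png",o)
E
```

```text
t 15.2 tcp [604.7 337.3  35.2] toolx [ 0.  0. -1.] jaw deg -91.52 F [-0.2 -0.3 -3. ] w 0.436 q6 [0.34 0.88 1.12 0.   1.14 1.94]
```

View pics/o14.png

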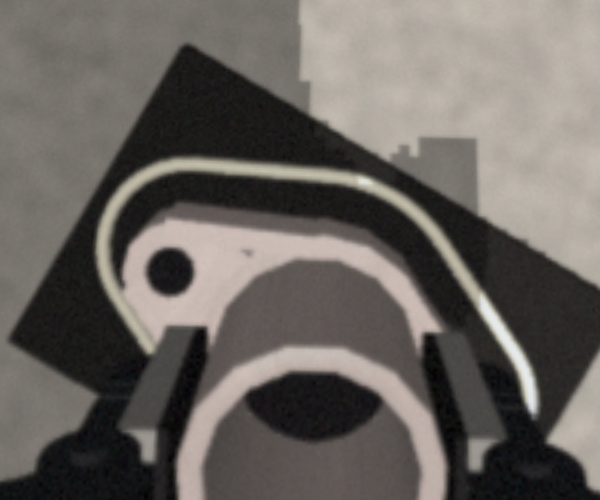

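View pics/o14t.png

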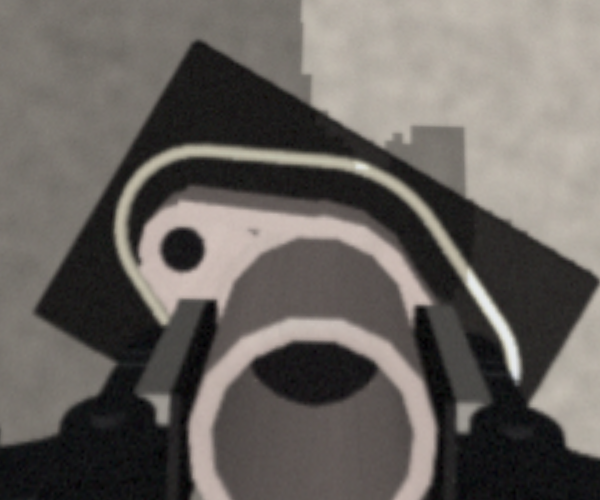

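Request:
step_arm(
  commands=[
    [[0,0,-0.035],0],
    [[0,0,0],0],
    [[0,0,0],0],
  ],
)

```text
time_s: 15.55
eef_pos: [604.7, 337.3, 33.7]
ee_rot: [-0.009, 0.707, -0.009, -0.707]
force: [1.3, 0.2, -1.9]
grip_width: 0.428
```

Request:
step_arm(
  commands=[
    [[0,0,0],0],
    [[0,0,0],0],
    [[0,0,0],0],
    [[0,0,0],0],
    [[0,0,0],0],
  ],
  gripper=-0.6,
)

```text
time_s: 16.05
eef_pos: [604.6, 337.3, 33.7]
ee_rot: [-0.009, 0.707, -0.009, -0.707]
force: [-0.6, -0.3, 0.6]
grip_width: 0.796
```

Request:
step_arm(
  commands=[
    [[0,0,0.5],0],
    [[0,0,1],0],
    [[0,0,1],0],
    [[0,0,1],0],
    [[-0.5,0,1],0],
  ],
)

```text
time_s: 16.55
eef_pos: [585.4, 336.7, 214.8]
ee_rot: [-0.01, 0.707, -0.01, -0.707]
force: [1.1, 0.2, -0.9]
grip_width: 0.799
```

Request:
step_arm(
  commands=[
    [[-1,0,0.3],0],
    [[0,0,0],0],
    [[0,0,0],0],
  ],
  gripper=-1,
)

```text
time_s: 16.85
eef_pos: [544.3, 337.4, 226.2]
ee_rot: [-0.009, 0.707, -0.009, -0.707]
force: [0.2, -0.6, -0.5]
grip_width: 0.995
```

```bash
python3 - <<'E'
from h import *; from rig import capture,ctrl
s=ctrl.sense(); M=stat(s); t=s["eef_pos"]
c=capture("wrist"); cv2.imwrite("pics/w15.png",c["image"])
o=ortho(c,545,665,270,400,16,5); cv2.imwrite("pics/o15.png",o)
E
```

```text
t 16.85 tcp [544.3 337.4 226.2] toolx [ 0.001  0.    -1.   ] jaw deg -91.49 F [ 0.2 -0.6 -0.5] w 0.995 q6 [ 0.37  0.58  1.13 -0.    1.42  1.97]
```

View pics/w15.png

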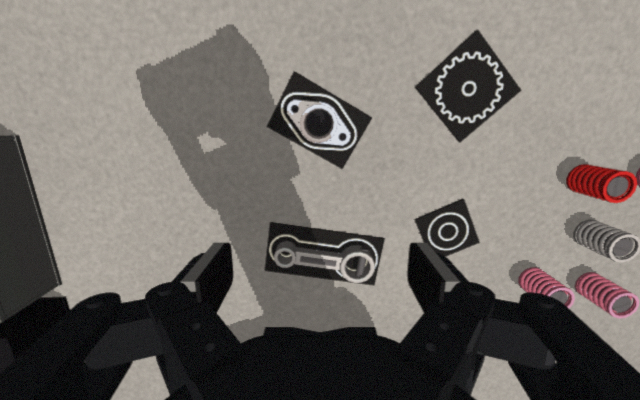

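View pics/o15.png

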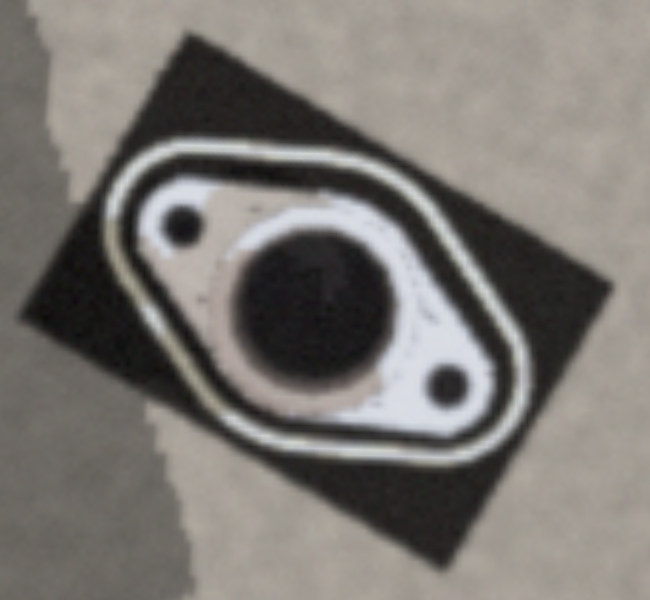

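Request:
step_arm(
  commands=[
    [[-0.2,-1,0],0],
    [[-0.2,-1,0],0],
    [[-0.2,-1,0],0],
    [[-0.2,-1,0],0],
    [[-0.2,-1,0],0],
  ],
)

```text
time_s: 17.4
eef_pos: [504.9, 135.4, 224.9]
ee_rot: [0.01, -0.707, 0.01, 0.707]
force: [0.4, -0.5, 0.0]
grip_width: 0.996
```

Request:
step_arm(
  commands=[
    [[-0.2,-1,0],0],
    [[-0.2,-1,0],0],
    [[-0.2,-1,0],0],
    [[-0.2,-1,0],0],
    [[-0.2,-1,0],0],
  ],
)

```text
time_s: 17.9
eef_pos: [464.7, -64.9, 225.2]
ee_rot: [0.01, -0.707, 0.01, 0.707]
force: [1.3, -0.6, -0.4]
grip_width: 0.995
```

Request:
step_arm(
  commands=[
    [[-0.2,-1,0],0],
    [[-0.2,-1,0],0],
    [[0,-0.8,0],0],
    [[0,0,0],0],
    [[0,0,0],0],
  ],
)

```text
time_s: 18.4
eef_pos: [448.8, -175.5, 225.0]
ee_rot: [0.01, -0.707, 0.01, 0.707]
force: [0.1, 0.8, -0.5]
grip_width: 1.001
```

```bash
python3 - <<'E'
from h import *; from rig import capture,ctrl
s=ctrl.sense(); M=stat(s); t=s["eef_pos"]
c=capture("wrist"); cv2.imwrite("pics/w16.png",c["image"])
o=ortho(c,400,510,-230,-120,50,5); cv2.imwrite("pics/o16.png",o)
E
```

```text
t 18.4 tcp [ 448.8 -175.5  225. ] toolx [-0.001  0.001 -1.   ] jaw deg -91.62 F [ 0.1  0.8 -0.5] w 1.001 q6 [-0.62  0.23  1.65  0.    1.26  0.98]
```

View pics/w16.png

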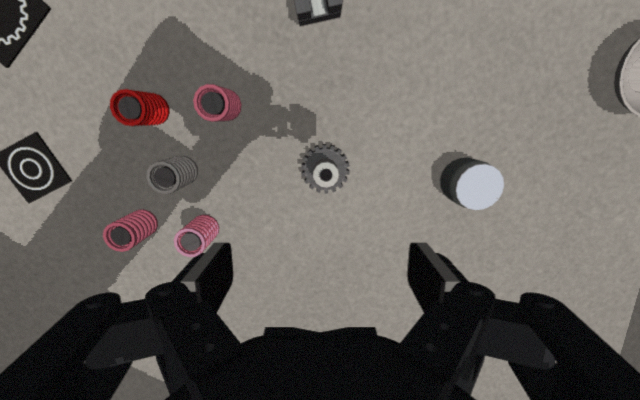

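View pics/o16.png

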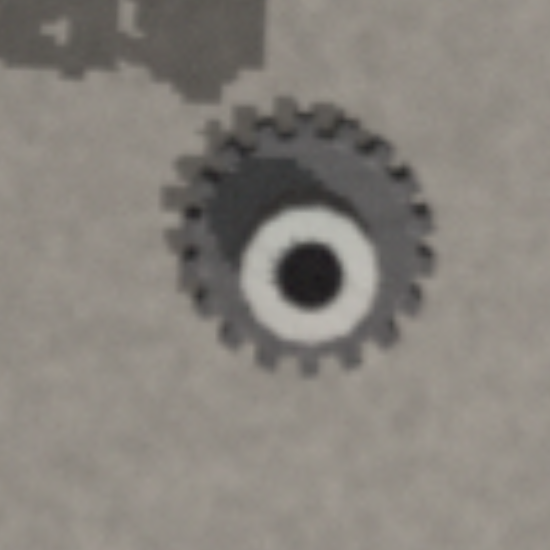

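Request:
step_arm(
  commands=[
    [[0.16,-0.16,-0.5],0],
    [[0,0,-1],0],
    [[0,0,-1],0],
    [[0,0,-1],0],
    [[0,0,-0.6],0],
  ],
)

```text
time_s: 18.95
eef_pos: [454.3, -179.4, 58.9]
ee_rot: [0.01, -0.706, 0.008, 0.708]
force: [0.4, -0.4, 0.0]
grip_width: 1.001
```

Request:
step_arm(
  commands=[
    [[0,0,-0.6],0],
    [[0,0,0],0],
    [[0,0,0],0],
  ],
)

```text
time_s: 19.25
eef_pos: [455.4, -180.6, 38.1]
ee_rot: [-0.009, 0.707, -0.009, -0.707]
force: [0.6, -0.2, 0.9]
grip_width: 1.001
```

```bash
python3 - <<'E'
from h import *; from rig import capture,ctrl
s=ctrl.sense(); M=stat(s)
c=capture("wrist"); cv2.imwrite("pics/w17.png",c["image"])
E
```

```text
t 19.25 tcp [ 455.4 -180.6   38.1] toolx [ 0.  0. -1.] jaw deg -91.46 F [ 0.6 -0.2  0.9] w 1.001 q6 [-0.62  0.51  1.82  0.    0.81  0.98]
```

View pics/w17.png

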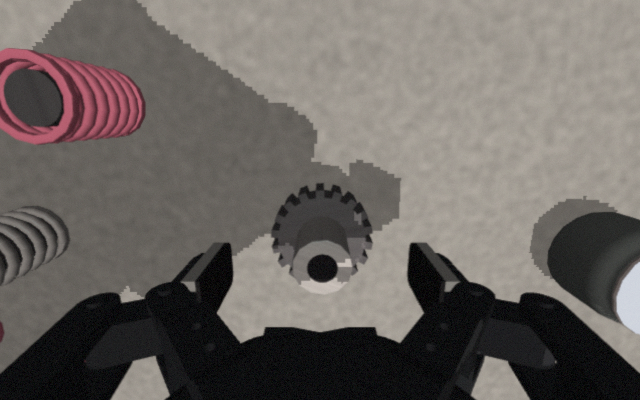

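Request:
step_arm(
  commands=[
    [[0,-0.025,-0.15],0],
    [[0,0,0],0],
    [[0,0,0],0],
    [[0,0,0],0],
    [[0,0,0],0],
  ],
  gripper=1,
  force=60,
)

```text
time_s: 19.8
eef_pos: [455.2, -182.2, 32.2]
ee_rot: [-0.009, 0.707, -0.01, -0.707]
force: [-0.8, 1.3, 5.4]
grip_width: 0.313
```

Request:
step_arm(
  commands=[
    [[0,0,0],0],
    [[0,0,0],0],
    [[0,0,0],0],
  ],
)

```text
time_s: 20.1
eef_pos: [455.2, -182.2, 32.1]
ee_rot: [-0.009, 0.707, -0.01, -0.707]
force: [-2.1, 1.3, 5.0]
grip_width: 0.311
```

Request:
step_arm(
  commands=[
    [[0,0,0.25],0],
    [[0,0,0.75],0],
    [[0,0,1],0],
    [[0,0,1],0],
    [[0,0,0],0],
  ],
)

```text
time_s: 20.6
eef_pos: [456.7, -183.3, 156.6]
ee_rot: [-0.007, 0.71, -0.011, -0.704]
force: [0.2, 0.0, -4.5]
grip_width: 0.311
```

```bash
python3 - <<'E'
from h import *; from rig import capture,ctrl
s=ctrl.sense(); M=stat(s)
c=capture("wrist"); cv2.imwrite("pics/w18.png",c["image"])
E
```

```text
t 20.6 tcp [ 456.7 -183.3  156.6] toolx [ 0.008 -0.005 -1.   ] jaw deg -91.52 F [ 0.2  0.  -4.5] w 0.311 q6 [-0.62  0.33  1.72 -0.    1.09  0.98]
```

View pics/w18.png

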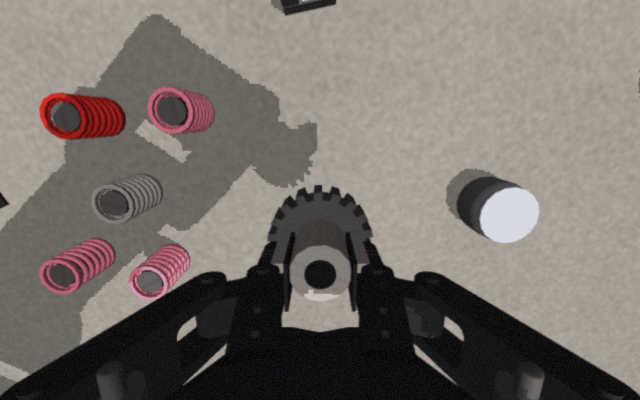

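Request:
step_arm(
  commands=[
    [[0.27,1,0],0],
    [[0.27,1,0],0],
    [[0.27,1,0],0],
    [[0.27,1,0],0],
    [[0.27,1,0],0],
  ],
)

```text
time_s: 21.15
eef_pos: [508.2, 19.7, 150.0]
ee_rot: [0.01, -0.706, 0.009, 0.708]
force: [1.6, 0.4, -3.9]
grip_width: 0.308
```

Request:
step_arm(
  commands=[
    [[0.27,1,0],0],
    [[0.27,1,0],0],
    [[0.27,1,0],0],
    [[0.27,0.7,0],0],
    [[0,0,0],0],
  ],
)

```text
time_s: 21.65
eef_pos: [551.6, 168.9, 149.4]
ee_rot: [0.008, -0.706, 0.008, 0.708]
force: [-0.6, -0.4, -5.0]
grip_width: 0.31
```

Request:
step_arm(
  commands=[
    [[0,0,0],0],
    [[0,0,0],0],
  ],
)

```text
time_s: 21.85
eef_pos: [551.6, 165.0, 150.6]
ee_rot: [0.01, -0.706, 0.01, 0.708]
force: [-0.2, -1.6, -3.9]
grip_width: 0.308
```

```bash
python3 - <<'E'
from mats import *; from rig import capture,ctrl
s=ctrl.sense(); M=stat(s); t=s["eef_pos"]
c=capture("wrist"); cv2.imwrite("pics/w19.png",c["image"])
mat(c,580,690,110,220)
o=ortho(c,t[0]-40,t[0]+60,t[1]-50,t[1]+50,t[2]+18,6); cv2.imwrite("pics/o19t.png",o)
E
```

```text
t 21.85 tcp [551.6 165.  150.6] toolx [-0.002 -0.    -1.   ] jaw deg -91.57 F [-0.2 -1.6 -3.9] w 0.308 q6 [ 0.09  0.51  1.46 -0.    1.17  1.69]
   637.0 166.1 eqdia 17.1
   637.0 166.1 eqdia 10.1
   637.1 165.9 eqdia 73.7
   636.9 166.2 eqdia 64.0
```

View pics/o19t.png

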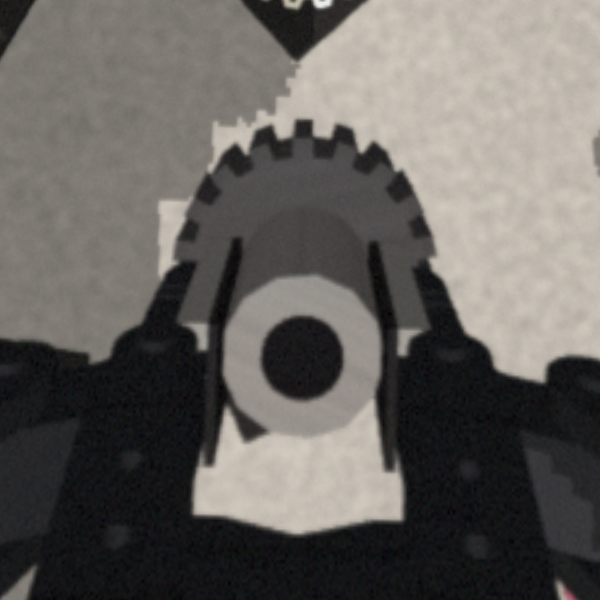

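View pics/w19.png

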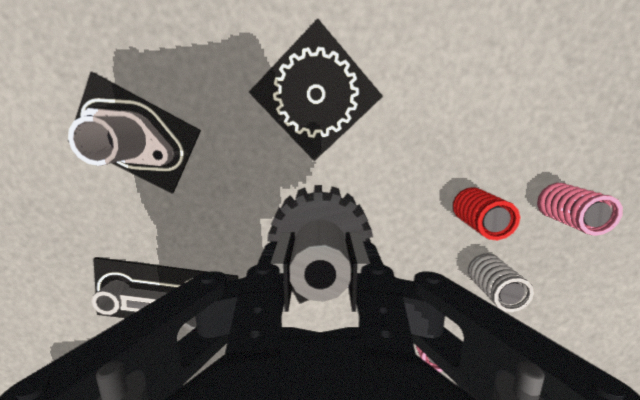

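Request:
step_arm(
  commands=[
    [[1,0.04,0],0],
    [[0.8,0,0],0],
    [[0.32,0,-0.5],0],
    [[0,0,-1],0],
    [[0,0,-0.8],0],
  ],
)

```text
time_s: 22.4
eef_pos: [636.6, 166.2, 57.3]
ee_rot: [0.01, -0.706, 0.01, 0.708]
force: [0.6, 0.1, -5.5]
grip_width: 0.315
```

Request:
step_arm(
  commands=[
    [[0,0,-0.4],0],
    [[0,0,0],0],
    [[0,0,0],0],
    [[0,0,0],0],
  ],
)

```text
time_s: 22.8
eef_pos: [638.1, 167.4, 45.9]
ee_rot: [-0.01, 0.708, -0.009, -0.706]
force: [-0.2, -0.3, -4.2]
grip_width: 0.309
```

```bash
python3 - <<'E'
from mats import *; from rig import capture,ctrl
s=ctrl.sense(); M=stat(s); t=s["eef_pos"]
c=capture("wrist")
o=ortho(c,590,690,110,220,4,5); cv2.imwrite("pics/o20.png",o)
E
```

```text
t 22.8 tcp [638.1 167.4  45.9] toolx [ 0.004  0.    -1.   ] jaw deg -91.53 F [-0.2 -0.3 -4.2] w 0.309 q6 [ 0.08  0.8   1.25 -0.    1.09  1.68]
```

View pics/o20.png

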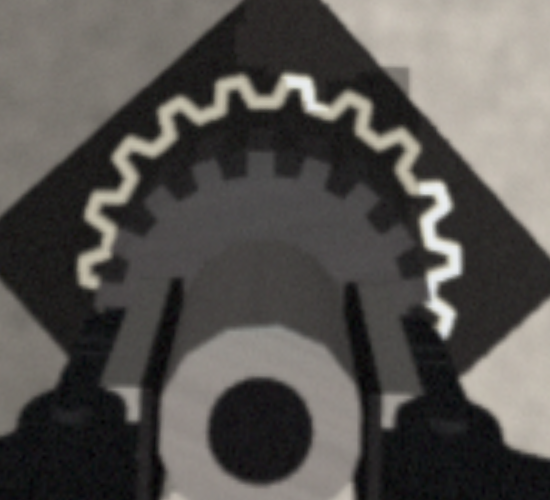

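Request:
step_arm(
  commands=[
    [[-0.02,-0.01,-0.16],0],
    [[0,0,0],0],
    [[0,0,0],0],
    [[0,0,0],0],
  ],
)

```text
time_s: 23.25
eef_pos: [636.3, 167.1, 37.3]
ee_rot: [-0.009, 0.707, -0.009, -0.707]
force: [-0.6, 0.4, -3.6]
grip_width: 0.308
```

```bash
python3 - <<'E'
from mats import *; from rig import capture,ctrl
s=ctrl.sense(); M=stat(s); t=s["eef_pos"]
c=capture("wrist")
o=ortho(c,590,690,110,220,4,5); cv2.imwrite("pics/o21.png",o)
o=ortho(c,590,690,110,220,t[2]+18,5); cv2.imwrite("pics/o21t.png",o)
E
```

```text
t 23.25 tcp [636.3 167.1  37.3] toolx [ 0.  0. -1.] jaw deg -91.53 F [-0.6  0.4 -3.6] w 0.308 q6 [0.08 0.81 1.26 0.   1.07 1.68]
```

View pics/o21t.png

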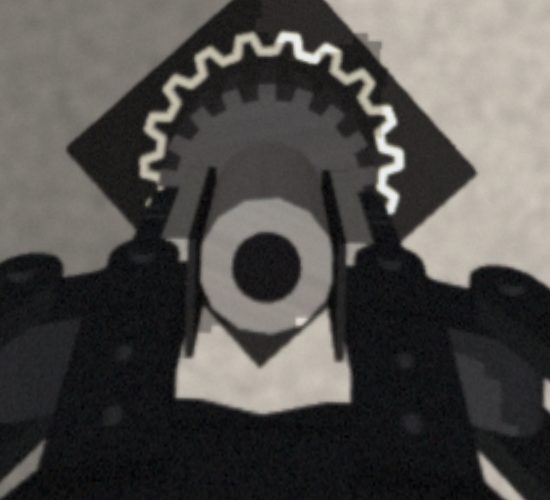

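Request:
step_arm(
  commands=[
    [[0,-0.013,-0.03],0],
    [[0,0,0],0],
    [[0,0,0],0],
  ],
)

```text
time_s: 23.6
eef_pos: [636.4, 166.6, 36.3]
ee_rot: [-0.009, 0.707, -0.009, -0.707]
force: [0.4, -0.6, -2.1]
grip_width: 0.31
```

Request:
step_arm(
  commands=[
    [[0,0,0],0],
    [[0,0,0],0],
    [[0,0,0],0],
    [[0,0,0],0],
    [[0,0,0],0],
  ],
  gripper=-0.6,
)

```text
time_s: 24.1
eef_pos: [636.3, 166.6, 36.1]
ee_rot: [-0.009, 0.707, -0.009, -0.707]
force: [0.1, 1.3, 1.0]
grip_width: 0.802
```

Request:
step_arm(
  commands=[
    [[0,0,0.5],0],
    [[0,0,1],0],
    [[0,0,1],0],
    [[0,0,1],0],
    [[-0.5,0,1],0],
  ],
)

```text
time_s: 24.6
eef_pos: [616.8, 166.2, 217.3]
ee_rot: [-0.01, 0.707, -0.01, -0.707]
force: [1.4, 0.2, 0.5]
grip_width: 0.801
```

Request:
step_arm(
  commands=[
    [[-1,0,0.3],0],
    [[0,0,0],0],
    [[0,0,0],0],
  ],
  gripper=-1,
)

```text
time_s: 24.9
eef_pos: [576.0, 166.6, 228.7]
ee_rot: [-0.009, 0.707, -0.009, -0.707]
force: [-0.7, 0.3, -0.5]
grip_width: 1.002
```

```bash
python3 - <<'E'
from mats import *; from rig import capture,ctrl
s=ctrl.sense(); M=stat(s); t=s["eef_pos"]
c=capture("wrist"); cv2.imwrite("pics/w22.png",c["image"])
o=ortho(c,580,690,110,220,22,5); cv2.imwrite("pics/o22.png",o)
E
```

```text
t 24.9 tcp [576.  166.6 228.7] toolx [ 0.001  0.    -1.   ] jaw deg -91.51 F [-0.7  0.3 -0.5] w 1.002 q6 [ 0.09  0.49  1.28 -0.    1.37  1.68]
```

View pics/w22.png

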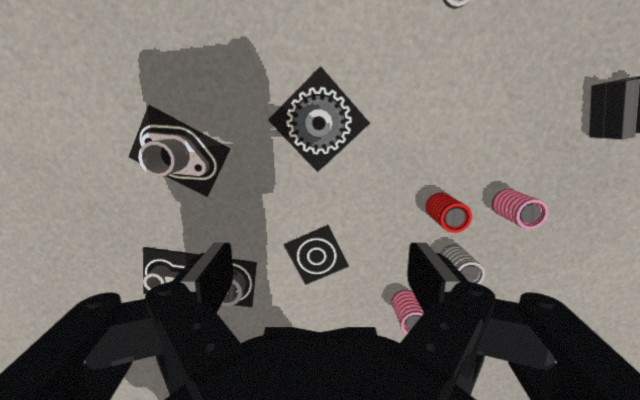

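View pics/o22.png

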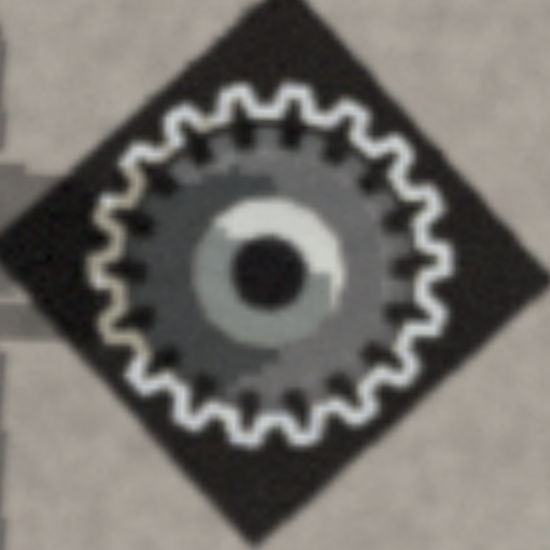

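Request:
step_arm(
  commands=[
    [[-0.7,-1,0],0],
    [[-0.7,-1,0],0],
    [[-0.7,-1,0],0],
    [[-0.7,-1,0],0],
    [[-0.35,-0.35,0],0],
  ],
)

```text
time_s: 25.45
eef_pos: [449.2, -10.1, 227.6]
ee_rot: [0.01, -0.707, 0.011, 0.707]
force: [0.9, 0.4, 0.8]
grip_width: 1.0
```

Request:
step_arm(
  commands=[
    [[0,0,0],0],
    [[0,0,0],0],
    [[0,0,0],0],
  ],
)

```text
time_s: 25.75
eef_pos: [451.0, -7.1, 227.7]
ee_rot: [0.009, -0.707, 0.009, 0.707]
force: [0.4, -0.8, 0.2]
grip_width: 1.001
```

```bash
python3 - <<'E'
from mats import *; from rig import capture,ctrl
s=ctrl.sense(); M=stat(s); t=s["eef_pos"]
c=capture("wrist"); cv2.imwrite("pics/w23.png",c["image"])
o=ortho(c,360,550,-90,80,50,4); cv2.imwrite("pics/o23.png",o)
E
```

```text
t 25.75 tcp [451.   -7.1 227.7] toolx [-0.  0. -1.] jaw deg -91.49 F [ 0.4 -0.8  0.2] w 1.001 q6 [-0.28  0.16  1.73  0.    1.25  1.32]
```

View pics/w23.png

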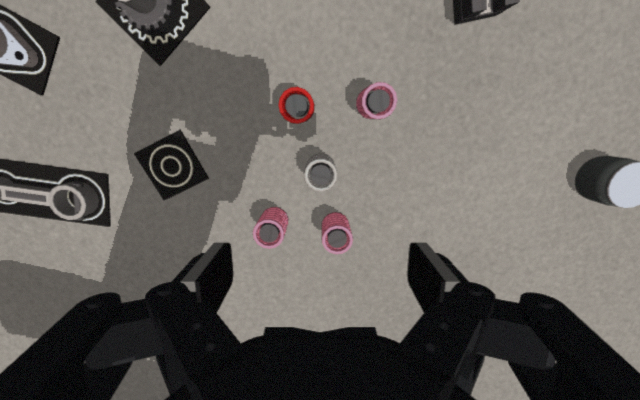

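View pics/o23.png

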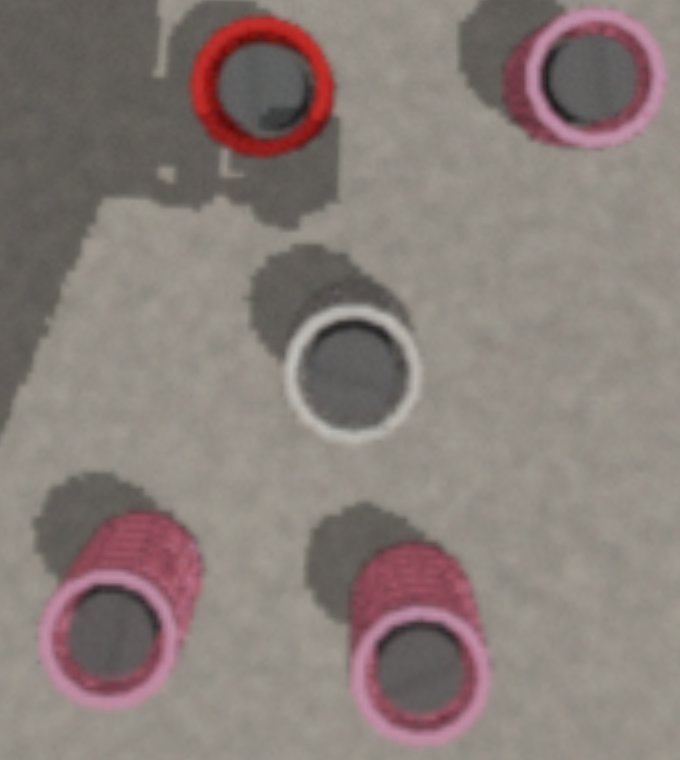

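Request:
step_arm(
  commands=[
    [[0.15,-0.03,-0.5],0],
    [[0,0,-1],0],
    [[0,0,-1],0],
    [[0,0,-1],0],
    [[0,0,-0.6],0],
  ],
)

```text
time_s: 26.3
eef_pos: [455.5, -7.7, 61.2]
ee_rot: [0.009, -0.706, 0.009, 0.708]
force: [0.4, 0.2, 0.5]
grip_width: 1.0
```

Request:
step_arm(
  commands=[
    [[0,0,-0.6],0],
    [[0,0,0],0],
    [[0,0,0],0],
  ],
)

```text
time_s: 26.6
eef_pos: [456.7, -8.3, 40.3]
ee_rot: [0.009, -0.707, 0.009, 0.707]
force: [0.3, -0.9, -0.1]
grip_width: 0.999
```

```bash
python3 - <<'E'
from h import *; from rig import capture,ctrl
s=ctrl.sense(); M=stat(s)
c=capture("wrist"); cv2.imwrite("pics/w24.png",c["image"])
E
```

```text
t 26.6 tcp [456.7  -8.3  40.3] toolx [-0.  0. -1.] jaw deg -91.48 F [ 0.3 -0.9 -0.1] w 0.999 q6 [-0.28  0.45  1.92  0.    0.77  1.32]
```

View pics/w24.png

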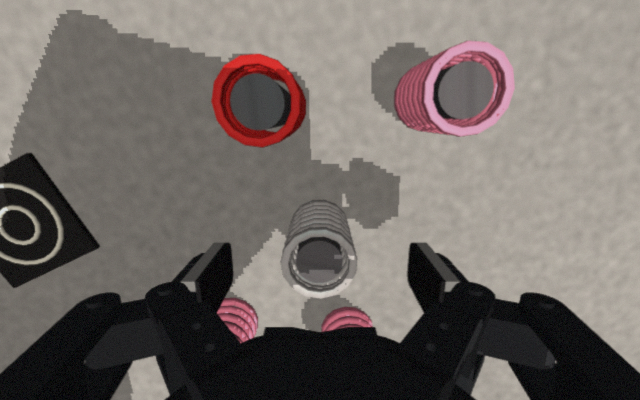

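Request:
step_arm(
  commands=[
    [[0,0,-0.35],0],
    [[0,0,0],0],
    [[0,0,0],0],
  ],
)

```text
time_s: 26.95
eef_pos: [456.7, -8.7, 27.0]
ee_rot: [-0.009, 0.707, -0.009, -0.707]
force: [-0.6, -0.3, -0.4]
grip_width: 0.999
```

Request:
step_arm(
  commands=[
    [[0,0,0],0],
    [[0,0,0],0],
    [[0,0,0],0],
    [[0,0,0],0],
    [[0,0,0],0],
  ],
  gripper=1,
  force=40,
)

```text
time_s: 27.45
eef_pos: [456.3, -8.6, 26.3]
ee_rot: [-0.009, 0.707, -0.009, -0.707]
force: [-1.1, 1.1, 6.6]
grip_width: 0.409
```

Request:
step_arm(
  commands=[
    [[0,0,0],0],
    [[0,0,0],0],
    [[0,0,0],0],
  ],
)

```text
time_s: 27.75
eef_pos: [456.4, -8.6, 26.4]
ee_rot: [-0.009, 0.707, -0.009, -0.707]
force: [-1.3, 1.7, 6.8]
grip_width: 0.412
```

Request:
step_arm(
  commands=[
    [[0,0,0.25],0],
    [[0,0,0.75],0],
    [[0,0,1],0],
    [[0,0,1],0],
    [[0,0,0],0],
  ],
)

```text
time_s: 28.25
eef_pos: [458.2, -9.2, 150.8]
ee_rot: [-0.008, 0.71, -0.01, -0.704]
force: [-0.4, 0.3, -2.3]
grip_width: 0.413
```

```bash
python3 - <<'E'
from h import *; from rig import capture,ctrl
s=ctrl.sense(); M=stat(s)
c=capture("wrist"); cv2.imwrite("pics/w25.png",c["image"])
E
```

```text
t 28.25 tcp [458.2  -9.2 150.8] toolx [ 0.009 -0.003 -1.   ] jaw deg -91.51 F [-0.4  0.3 -2.3] w 0.413 q6 [-0.28  0.26  1.82 -0.    1.05  1.32]
```

View pics/w25.png

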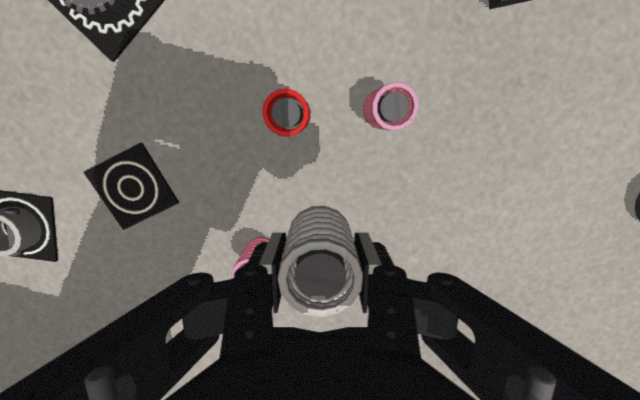

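Request:
step_arm(
  commands=[
    [[-0.36,0.91,0],0],
    [[-0.36,0.91,0],0],
    [[-0.36,0.91,0],0],
    [[-0.36,0.91,0],0],
    [[-0.36,0.91,0],0],
  ],
)

```text
time_s: 28.8
eef_pos: [382.6, 174.5, 144.8]
ee_rot: [0.009, -0.706, 0.01, 0.708]
force: [1.2, 0.6, -2.5]
grip_width: 0.411
```

Request:
step_arm(
  commands=[
    [[0,0,0],0],
    [[0,0,0],0],
    [[0,0,0],0],
  ],
)

```text
time_s: 29.1
eef_pos: [384.2, 172.7, 145.4]
ee_rot: [0.01, -0.707, 0.01, 0.708]
force: [0.2, -0.1, -1.2]
grip_width: 0.41
```

```bash
python3 - <<'E'
from mats import *; from rig import capture,ctrl
s=ctrl.sense(); M=stat(s); t=s["eef_pos"]
c=capture("wrist"); cv2.imwrite("pics/w26.png",c["image"])
mat(c,415,510,125,220)
o=ortho(c,t[0]-40,t[0]+60,t[1]-50,t[1]+50,t[2]+23.6,6); cv2.imwrite("pics/o26t.png",o)
E
```

```text
t 29.1 tcp [384.2 172.7 145.4] toolx [-0.001 -0.    -1.   ] jaw deg -91.57 F [ 0.2 -0.1 -1.2] w 0.41 q6 [ 0.14  0.2   1.92 -0.    1.02  1.74]
   463.5 174.2 eqdia 25.9
   463.5 174.1 eqdia 19.4
   463.6 174.1 eqdia 52.8
   463.5 174.1 eqdia 46.5
```

View pics/o26t.png

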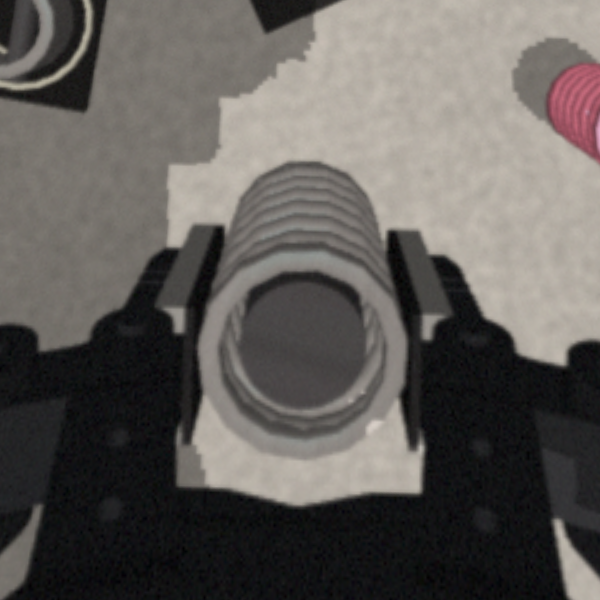

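View pics/w26.png

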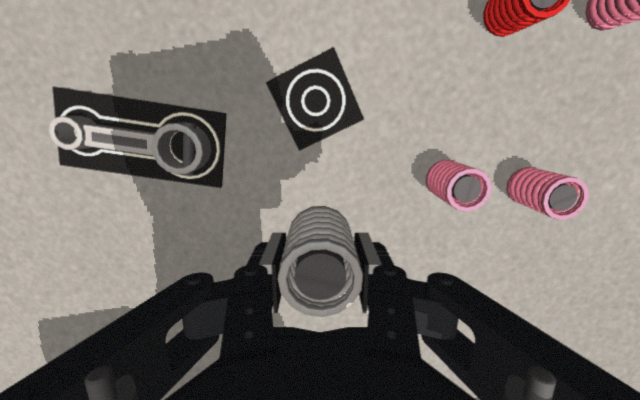

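Request:
step_arm(
  commands=[
    [[1,0.04,0],0],
    [[0.65,0,0],0],
    [[0.3,0,-0.5],0],
    [[0,0,-1],0],
    [[0,0,-0.8],0],
  ],
)

```text
time_s: 29.65
eef_pos: [462.4, 173.7, 52.1]
ee_rot: [0.01, -0.707, 0.01, 0.707]
force: [0.1, -0.8, -2.1]
grip_width: 0.412
```

Request:
step_arm(
  commands=[
    [[0,0,-0.45],0],
    [[0,0,0],0],
    [[0,0,0],0],
    [[0,0,0],0],
  ],
)

```text
time_s: 30.05
eef_pos: [463.1, 174.7, 37.1]
ee_rot: [-0.01, 0.708, -0.01, -0.706]
force: [0.1, -0.6, -1.3]
grip_width: 0.418
```

```bash
python3 - <<'E'
from mats import *; from rig import capture,ctrl
s=ctrl.sense(); M=stat(s); t=s["eef_pos"]
c=capture("wrist")
o=ortho(c,415,510,125,220,4,5); cv2.imwrite("pics/o27.png",o)
o=ortho(c,415,510,125,220,t[2]+23.6,5); cv2.imwrite("pics/o27t.png",o)
E
```

```text
t 30.05 tcp [463.1 174.7  37.1] toolx [ 0.002  0.    -1.   ] jaw deg -91.56 F [ 0.1 -0.6 -1.3] w 0.418 q6 [ 0.12  0.52  1.81 -0.    0.81  1.72]
```

View pics/o27t.png

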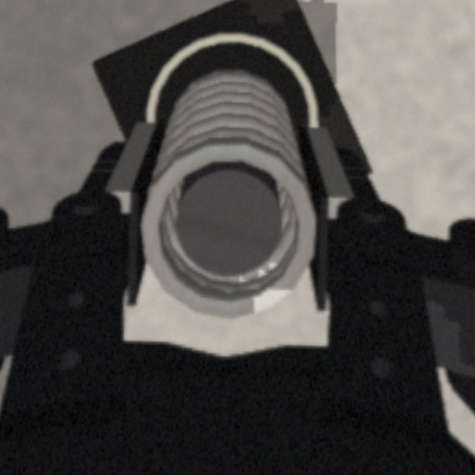

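Request:
step_arm(
  commands=[
    [[-0.01,0,-0.12],0],
    [[0,0,-0.03],0],
    [[0,0,0],0],
    [[0,0,0],0],
  ],
)

```text
time_s: 30.5
eef_pos: [461.9, 175.0, 30.4]
ee_rot: [-0.009, 0.707, -0.009, -0.707]
force: [-1.5, -1.0, 4.2]
grip_width: 0.408
```

```bash
python3 - <<'E'
from mats import *; from rig import capture,ctrl
s=ctrl.sense(); M=stat(s); t=s["eef_pos"]
c=capture("wrist")
o=ortho(c,415,510,125,220,t[2]+23.6,5); cv2.imwrite("pics/o28t.png",o)
E
```

```text
t 30.5 tcp [461.9 175.   30.4] toolx [ 0. -0. -1.] jaw deg -91.51 F [-1.5 -1.   4.2] w 0.408 q6 [ 0.12  0.53  1.81 -0.    0.8   1.72]
```

View pics/o28t.png

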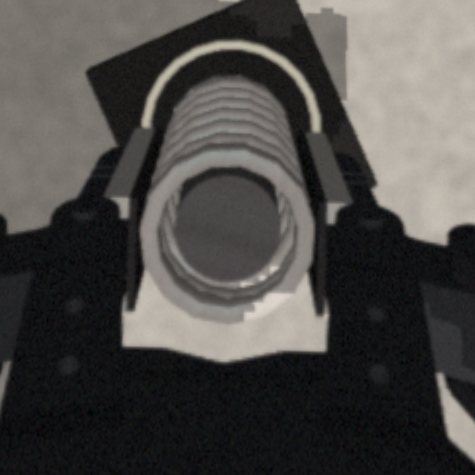

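Request:
step_arm(
  commands=[
    [[0,0,0],0],
    [[0,0,0],0],
    [[0,0,0],0],
    [[0,0,0],0],
    [[0,0,0],0],
  ],
  gripper=-0.6,
)

```text
time_s: 31.05
eef_pos: [461.8, 174.9, 29.9]
ee_rot: [0.009, -0.707, 0.009, 0.707]
force: [-0.2, 0.4, -0.3]
grip_width: 0.803
```

Request:
step_arm(
  commands=[
    [[0,0,0.5],0],
    [[0,0,1],0],
    [[0,0,1],0],
    [[0,0,1],0],
    [[0,0,1],0],
  ],
)

```text
time_s: 31.55
eef_pos: [461.5, 174.9, 211.7]
ee_rot: [-0.009, 0.707, -0.009, -0.707]
force: [0.3, -0.1, -0.5]
grip_width: 0.801
```

Request:
step_arm(
  commands=[
    [[0,0,1],0],
    [[0.2,0.5,0.5],0],
    [[0,0,0],0],
    [[0,0,0],0],
  ],
)

```text
time_s: 31.95
eef_pos: [469.4, 194.9, 269.2]
ee_rot: [0.009, -0.707, 0.009, 0.707]
force: [0.1, 0.4, -0.0]
grip_width: 0.796
```

```bash
python3 - <<'E'
from mats import *; from rig import capture,ctrl
s=ctrl.sense(); M=stat(s); t=s["eef_pos"]
c=capture("wrist"); cv2.imwrite("pics/w29.png",c["image"])
a=ortho(c,415,510,125,220,4,4);b=ortho(c,415,510,125,220,54,4); cv2.imwrite("pics/o29.png",np.hstack([a,b]))
c=capture("top"); cv2.imwrite("pics/t29.png",cv2.resize(c["image"][120:270,130:350],None,fx=3.6,fy=3.6,interpolation=cv2.INTER_CUBIC))
E
```

```text
t 31.95 tcp [469.4 194.9 269.2] toolx [-0.001 -0.    -1.   ] jaw deg -91.49 F [ 0.1  0.4 -0. ] w 0.796 q6 [ 0.16  0.26  1.5  -0.    1.38  1.76]
```

View pics/w29.png

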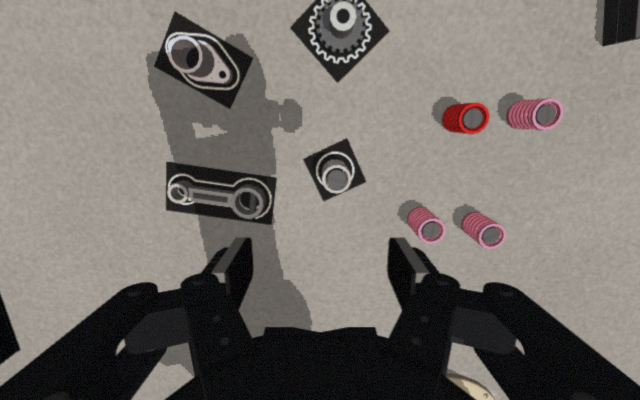

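View pics/o29.png

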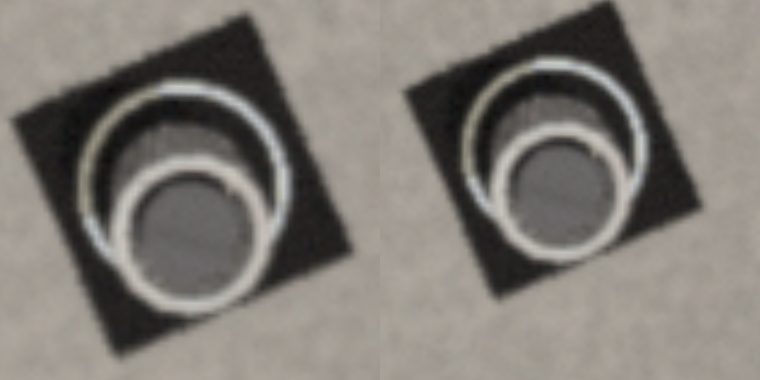

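View pics/t29.png

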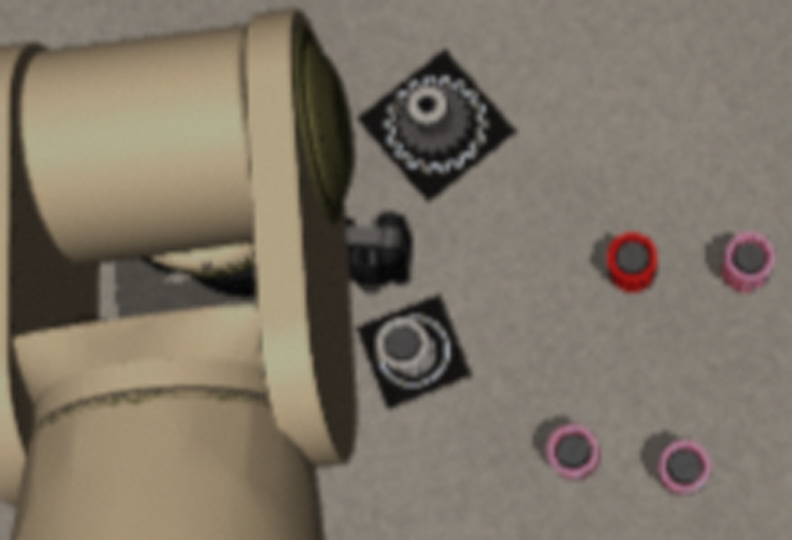

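Request:
step_arm(
  commands=[
    [[-0.85,-0.25,-0.4],0],
    [[-0.85,-0.25,-0.4],0],
    [[0,0,0],0],
    [[0,0,0],0],
    [[0,0,0],0],
  ],
)

```text
time_s: 32.55
eef_pos: [402.6, 174.9, 238.2]
ee_rot: [-0.01, 0.707, -0.01, -0.707]
force: [0.2, 1.1, -0.4]
grip_width: 0.798
```

```bash
python3 - <<'E'
from mats import *; from rig import capture,ctrl
s=ctrl.sense(); M=stat(s); t=s["eef_pos"]
c=capture("wrist"); cv2.imwrite("pics/w30.png",c["image"])
mat(c,415,510,125,220)
a=ortho(c,425,500,137,212,4,5);b=ortho(c,425,500,137,212,54,5); cv2.imwrite("pics/o30.png",np.hstack([a,b]))
E
```

```text
t 32.55 tcp [402.6 174.9 238.2] toolx [ 0.001  0.    -1.   ] jaw deg -91.55 F [ 0.2  1.1 -0.4] w 0.798 q6 [ 0.14  0.12  1.74 -0.    1.27  1.74]
   463.3 173.9 eqdia 52.6
   459.6 176.3 eqdia 30.5
   471.8 173.9 eqdia 23.5
```

View pics/o30.png

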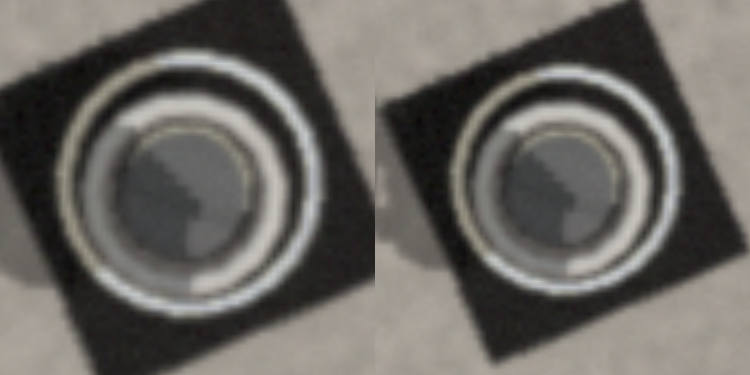

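```bash
python3 - <<'E'
from rig import ticket
print(ticket.finish_job())
E
```

```text
the job is handed in; nothing more can be done
None
```

The job is handed in. All four parts stand on their mats, set down in the order given: rod, neck, gear, spring. It took about 33 s of the 122 s, and I saw no sign of a collision or a high force. The red and pink look-alike springs were not moved.

These are the last wrist-camera checks. I measured each one after letting the part go, except the gear's:

| Part | Distance from outline centre | Heading and stance |
|---|---|---|
| Connecting rod | about 1 mm | large eye on the large eye, flat |
| Pipe neck | about 1.1 mm | flange about 0.6° off the diamond, upright |
| Gear | about 0.6 mm, measured just before a final 0.5 mm correction | hub up; afterwards it looked even inside the toothed outline |
| Valve spring | about 1.2 mm | upright |

Two checks on the spring disagreed. An oblique view put it about 1.9 mm off centre. A second view from nearly overhead gave 1.2 mm, and I went with that one. The camera calibration is only good to about 2 mm, so I left these small offsets alone.

The top camera did not give an independent check of the rod and neck, because the arm was in the way. The last wrist picture showed all four parts in place, with the gripper clear of everything.

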